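Strip the drive stack into its service places

TASK

The drive parts taken from the open instrument are stacked on the bench: take the stack apart from the top down, one part at a time, and set each upright and flat in its own place: the roller inside the round dish, the pulley over the post of the spindle stand and down on its disc, the black gear block inside the square tray, and last the bracket inside the long tray. Set the parts down without dropping them, let each go, and do not push about the grease jar or the screw cup.

Things in the scene. Friction and masses are not known exactly. Their poses are not given: they have to be found in the camera images.
- roller: plain solid steel cylinder standing upright on top of the stack, diameter 30, height 34, about 80 g. Origin: centre of its underside; z up along its axis. All sizes in mm; masses vary from 0.7 to 1.4 of those given. The parts only rest on one another.
- pulley: toothed aluminium belt pulley, a flat ring with a through bore, second from the top of the stack: outer diameter 52 (53 over the fine teeth, which are not felt), bore diameter 22, height 24, about 100 g. Origin: centre of its underside; z up along the bore.
- gear_block: black square gearbox block, third from the top: 58 x 58, height 30, about 220 g, a screw head in each corner of its top. Origin: centre of its underside; x and y square to its sides (a quarter turn looks alike), z up. It may stand up to 22 off the bracket's middle, along the bracket.
- bracket: aluminium motor bracket with two round ends (stadium shape), at the bottom of the stack, lying flat on the table: length 126 along its x, width 60 along its y, thickness 20, about 300 g. Origin: centre of its underside; z up.
- round_dish: small round grey plastic dish, fixed: place of the roller. Outer diameter 56, inner diameter 48, inner floor 2 above the table, rim top 6 above the table (hold the roller higher than the rim). Origin: centre of its underside, on the table.
- spindle: round grey disc, diameter 68, its top 6 above the table, with one upright steel post in the middle, diameter 8, post top 36 above the table (pointed for the last 3); fixed: place of the pulley. Origin: centre of the disc's underside, on the table; the post's axis is its z.
- square_tray: square grey plastic tray, fixed: place of the gear block. Outside 84 x 84, inside 76 x 76, inner floor 2 above the table, rim top 6 above the table. Origin: centre of its underside, on the table; x and y along its sides.
- long_tray: oblong grey plastic tray, fixed: place of the bracket. Outside 152 along its x by 86 along its y, inside 144 x 78, inner floor 2 above the table, rim top 6 above the table. Origin: centre of its underside, on the table; x along its length.
- grease_jar: small amber jar with a white cap, bystander, loose: diameter 38, height 46. Origin: centre of its underside.
- screw_cup: small clear cup of brass screws, bystander, loose: diameter 38, height 28. Origin: centre of its underside.
Not all that is in view belongs to the job. Of the things that look like the bracket, take the one that is farthest from the robot's base at the start.

How it is judged:
By the outcome, as a careful person would: the job done as asked, in the order asked, and still so for the second after the job is handed in, with the robot touching nothing.
It also fails if it takes over 107 s, if anything falls off the work surface, if the arm or the gripper's body presses on something with over 40 N, if the wrist force passes 120 N, or if a joint passes its speed limit or range.

ROBOT

A 6-joint arm with a two-finger parallel gripper is mounted at the origin on the work surface. World frame = base frame: x ahead of the robot, y to its left, z up, the work surface at z = 0. Lengths are in mm, angles in rad, forces in N, time in s.
With the tool pointing down it reaches from about 350 to 775 mm from the base axis. Payload 7.3 kg.
Tool frame: the origin (TCP) lies at the very end of the fingers, on their centre line; the grasp point (between the pads) lies 19 mm behind it; x points along the fingers, y is the direction in which the jaws open and shut, and the axes are right-handed (so a half turn about x gives the same grasp; the last joint's range is limited). The gripper opens to 92 mm and grips with 3 to 60 N. Pads are 19 mm wide; open, the fingers measure 130 mm over their backs; the gripper's body (75 mm by 190 mm) begins 47 mm behind the grasp point.
Start: joints at [-1.291, 0.342, 1.524, -0, 1.275, -0.146], TCP at [216.875, -478.132, 226.741] pointing down, gripper open.
Joint ranges: [-2.53, 2.53], [-0.77, 2.02], [0.04, 2.7], [-1, 4.14], [0.28, 2.66], [-3.11, 3.11]. Speed limits (rad/s): [2.57, 2.57, 3.14, 3.14, 3.14, 3.14].

INTERFACE

Orientations are given as [roll, pitch, yaw] about the fixed x, y, z axes, in that order (R = Rz(yaw) Ry(pitch) Rx(roll)).
In Python, from plant import sensors, capture, bot gives the robot as it stands.
- The arm moves only by the shell command python3 -m crank 'ROWS' [OPENING]. ROWS is JSON, a list of rows, each an object of numbers: "dx", "dy", "dz": the shift along the tool's x, y, z in cm; "spin": the turn about the tool's x in rad. A call has 1 to 20 rows; each row is the pose to reach, as a shift and turn from the pose commanded when the call began, along the tool's axes at that moment; what a row does not reach only later rows make up. A row lasts 1/12 s, in which the tool goes at most 41.7 mm and 7.16 degrees, less where a joint would pass 70% of its speed; a pose out of reach is approached as far as the arm can. A call with a gripper value outside its range is refused whole. OPENING is the opening in per cent of the stroke, from 0 (shut) to 100 (fully open), set as the call begins (- or left out, the last holds). The fingers move at their own pace and stop on an object; the grip force is fixed at half the most. Time passes only in rows, so rows that repeat a pose let the fingers close. It gives the time, the measured TCP pose, the force and the opening at its end, in the units of the state.
- sensors.get_obs(): the state, without advancing time (a new reading comes with each control period).
- capture(name): name is "scene" or "top" or "wrist"; returns a dict with "frame" (384x512x3 uint8, blue, green, red), "vfov" (degrees; the focal length in pixels is half the picture's height over the tangent of half this angle, whatever the lens; pixels are square), "cx", "cy" (the principal point, pixels), "view" (4x4, takes a point from world to camera coordinates); the wrist camera has in their place "mount" (4x4, takes a point from camera to tool coordinates, whose origin is the TCP and whose axes are the tool frame's). Camera axes: x right, y down, z forward; pixel columns grow to the right and rows downward; lengths in mm; the calibration is good to about 2 mm. The wrist camera is an equidistant fisheye: a pixel r from the principal point sees the ray r / f radians off the axis. A picture is of the moment at which its call begins: read the wrist's pose just before it. There is no depth.
- bot.close_job(): hands the job in, once; it reports no verdict.
The state is a dict: "time": time; "joint_positions": joint angles; "dq": joint speeds; "tau": joint torques, N m; "tool_pos": TCP position; "tcp_rot": TCP orientation; "contact_force": force on the tool from outside, world axes, zero at the start; "moment": the same for the moment, N m; "grip_width": finger opening in mm.
Only numpy, scipy, OpenCV 4.12 (cv2) and the standard library are available. Lean on these libraries where they do the work, as an engineer would, in place of code of your own. Each camera call takes 0.05 s, during which the arm holds its last target.

## Working session

There is one attempt and no reset: what is moved stays moved. The work goes in short steps, Python scripts to look and compute and a shell command to move; the robot and the scene stay as the last step left them, time stands still between calls to the robot, and variables do not carry over. Pictures are saved under pics/ and viewed, and the job is handed in when it is done.

```bash
ls; mkdir -p pics
python3 - <<'E'
from plant import sensors, capture, bot
import cv2,numpy as np
o=sensors.get_obs()
print({k:np.round(v,3).tolist() for k,v in o.items()})
for n in ["scene","top","wrist"]:
    c=capture(n); cv2.imwrite(f"pics/{n}0.png",c["frame"])
    np.savez(f"{n}0.npz",**{k:v for k,v in c.items()})
    print(n,c["vfov"],c["cx"],c["cy"],np.round(c.get("view",c.get("mount")),3).tolist())
E
```

```text
pics
{'time': 0.0, 'joint_positions': [-1.291, 0.343, 1.525, -0.0, 1.275, -0.146], 'dq': [-0.0, -0.0, -0.001, 0.0, -0.001, 0.003], 'tau': [0.001, -43.124, -24.422, 0.072, 0.056, -0.0], 'tool_pos': [216.742, -477.719, 226.03], 'tcp_rot': [-1.7, 1.569, 1.867], 'contact_force': [0.274, -0.224, 0.96], 'moment': [-0.035, -0.066, -0.017], 'grip_width': 91.849}
scene 57.04907765673728 254.76415969788266 194.46596645632215 [[0.077, 0.997, 0.014, -33.467], [0.618, -0.037, -0.785, -248.514], [-0.782, 0.07, -0.619, 1325.507], [0.0, 0.0, 0.0, 1.0]]
top 56.91403620280274 253.69961462637932 192.85248500313241 [[-0.021, -0.999, 0.026, 0.589], [-0.993, 0.017, -0.117, 540.931], [0.116, -0.028, -0.993, 850.114], [0.0, 0.0, 0.0, 1.0]]
wrist 65.70646984690485 248.7370369468426 199.22425834469053 [[-0.0, -0.247, 0.969, -157.579], [1.0, -0.0, 0.0, 0.471], [0.0, 0.969, 0.247, -66.803], [0.0, 0.0, 0.0, 1.0]]
```

View pics/scene0.png

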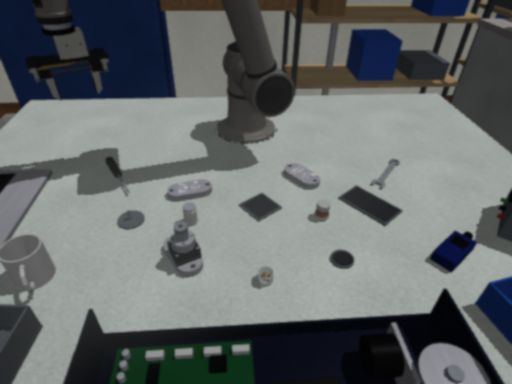

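View pics/top0.png

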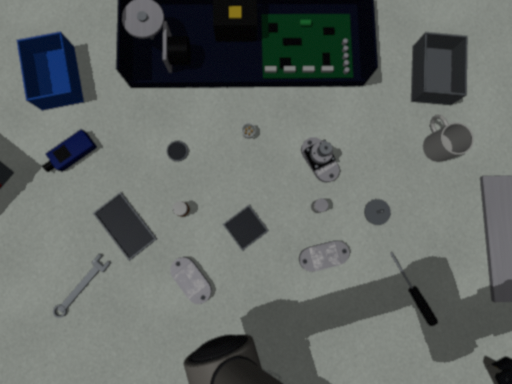

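View pics/wrist0.png

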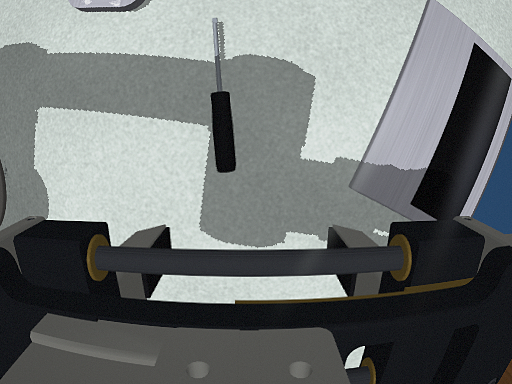

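```bash
cat > h.py <<'E'
import numpy as np,cv2
def load(n): 
    d=np.load(n,allow_pickle=True); return {k:d[k] for k in d.files}
def f(c): return c["frame"].shape[0]/2/np.tan(np.radians(float(c["vfov"]))/2)
def cast(c,uv,z):
    uv=np.atleast_2d(np.asarray(uv,float)); F=f(c)
    d=np.c_[(uv[:,0]-c["cx"])/F,(uv[:,1]-c["cy"])/F,np.ones(len(uv))]
    V=c["view"];R=V[:3,:3];o=-R.T@V[:3,3];d=d@R
    return (o+d*((z-o[2])/d[:,2])[:,None])
def proj(c,p):
    p=np.atleast_2d(np.asarray(p,float));q=p@c["view"][:3,:3].T+c["view"][:3,3]
    return np.c_[q[:,0]/q[:,2]*f(c)+c["cx"],q[:,1]/q[:,2]*f(c)+c["cy"]]
def crop(im,x0,y0,x1,y1,s): return cv2.resize(im[y0:y1,x0:x1],None,fx=s,fy=s,interpolation=cv2.INTER_CUBIC)
E
python3 - <<'E'
from h import *
t=load("top0.npz");s=load("scene0.npz")
cv2.imwrite("pics/c1.png",crop(t["frame"],280,115,400,235,5))
cv2.imwrite("pics/c2.png",crop(t["frame"],80,110,280,260,4))
cv2.imwrite("pics/c3.png",crop(s["frame"],100,170,300,300,4))
cv2.imwrite("pics/c4.png",crop(s["frame"],220,150,420,290,4))
E
```

```text
(no output)
```

View pics/c1.png

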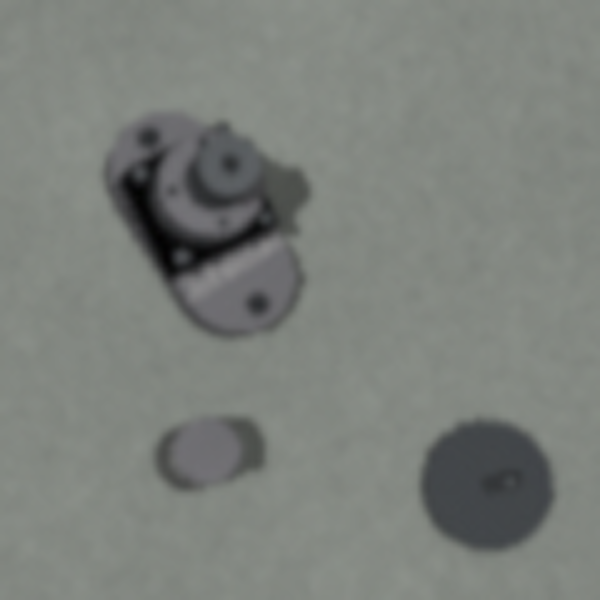

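View pics/c2.png

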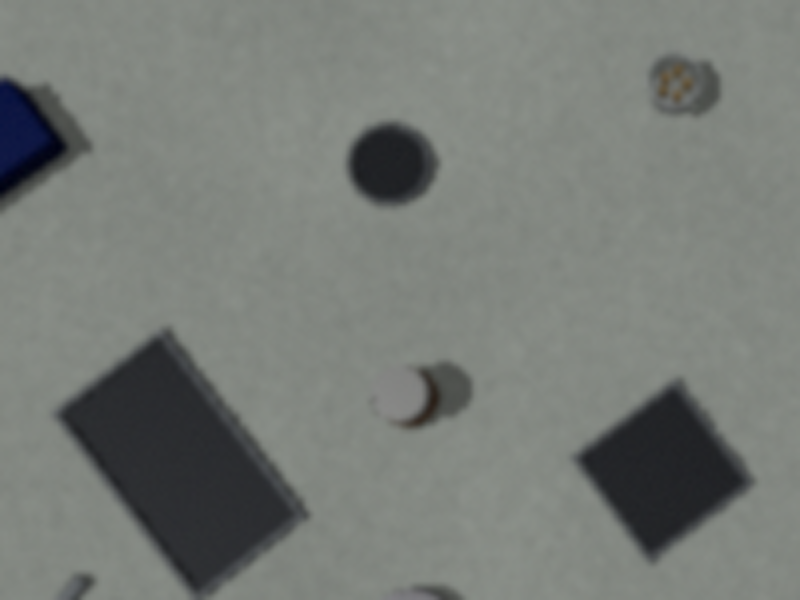

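View pics/c3.png

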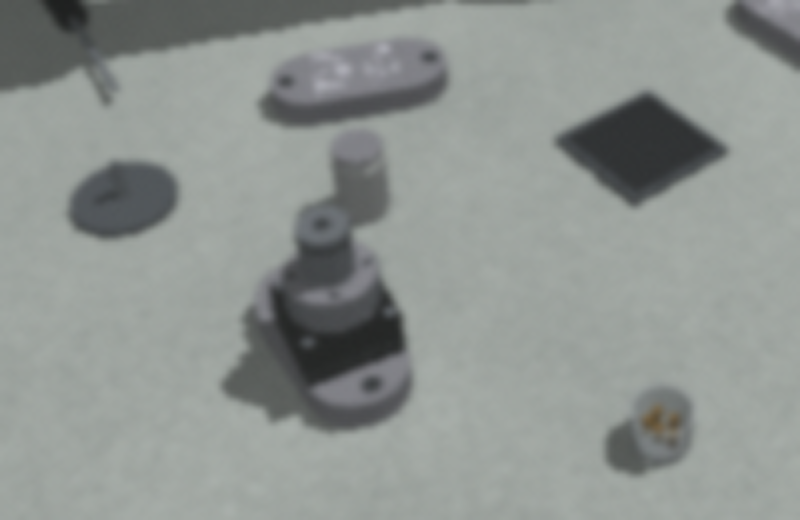

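View pics/c4.png

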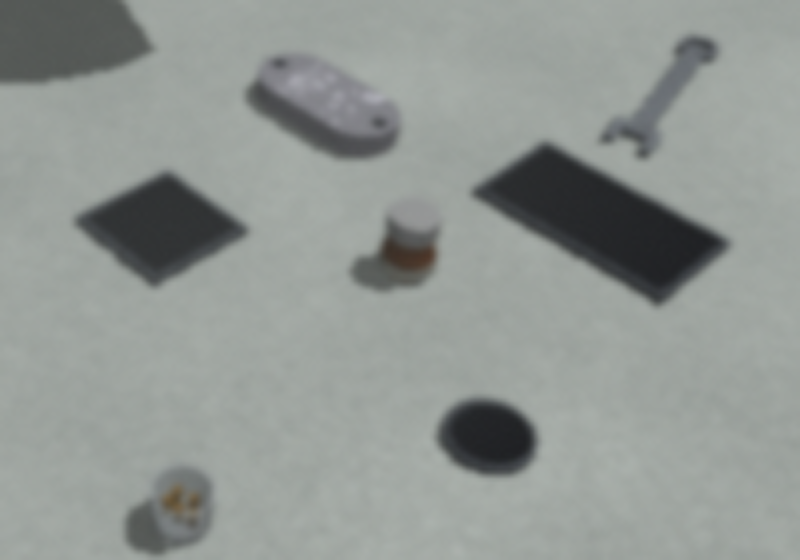

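Bracket lookalikes in the top view are at (320,160) under the stack, (325,255) and (192,280). The first is farthest from the base and carries the stack, as the crop confirms: roller (326,147), pulley, black block, bracket. The plain cylinder at (321,205) is not part of the job. Dish is at (178,151), spindle (377,211), square tray (245,228), long tray (125,225).

```bash
cat > m0.py <<'E'
from h import *
t=load("top0.npz");s=load("scene0.npz")
def blobs(c,boxes,z,thr):
    g=cv2.cvtColor(c["frame"],cv2.COLOR_BGR2GRAY)
    for n,(x0,y0,x1,y1),zz in boxes:
        m=(g[y0:y1,x0:x1]<thr).astype(np.uint8)
        k,l,st,ce=cv2.connectedComponentsWithStats(m)
        i=1+np.argmax(st[1:,4]); cn=max(cv2.findContours((l==i).astype(np.uint8),0,cv2.CHAIN_APPROX_NONE)[0],key=cv2.contourArea)[:,0]+[x0,y0]
        p=cast(c,cn,zz)[:,:2].astype(np.float32)
        (a,b),wh,an=cv2.minAreaRect(p); e=cv2.fitEllipse(p)
        print(n,"rect",np.round([a,b,*wh,an],1),"ell",np.round([*e[0],*e[1],e[2]],1))
for thr in (75,90):
  print(thr)
  blobs(t,[("dish",(160,132,200,170),5),("spin",(355,190,400,232),6),("sq",(215,195,275,260),5),("long",(85,182,165,268),5)],0,thr)
print('scene')
blobs(s,[("dish",(320,240,365,280),5),("spin",(110,200,150,240),6),("sq",(230,185,290,228),5),("long",(330,180,410,230),5)],0,75)
E
python3 m0.py
python3 - <<'E'
from h import *
t=load("top0.npz");s=load("scene0.npz")
print(cast(t,[[326,147.8]],108), cast(s,[[180.5,226.5]],108))
for n,c,p,z in [("jar",t,(180.5,208.5),46),("cup",t,(249,131),28),("holes t",t,(309.5,142.5),20),("",t,(331.5,175.5),20),("decoy cyl",t,(321,205),40),("b2",t,(325,255),20),("b3",t,(192,280),20)]: print(n,np.round(cast(c,[p],z),1))
E
```

```text
75
dish rect [6.578e+02 1.845e+02 5.030e+01 4.890e+01 1.000e-01] ell [657.6 184.7  48.3  51.3 151.4]
spin rect [ 490.2 -326.4   59.    61.6   42.7] ell [ 489.8 -326.2   58.7   61.4   13.5]
sq rect [457.3  12.1  79.7  79.9  35.7] ell [457.2  12.1  90.7  91.6  13. ]
long rect [467.5 314.7 147.8  84.3  37.8] ell [467.7 315.8  92.4 176.9 127.9]
90
dish rect [657.8 184.4  54.2  50.2  89.2] ell [657.4 184.5  50.2  54.3 163. ]
spin rect [ 490.2 -326.4   62.6   65.4   42.7] ell [ 489.6 -326.2   62.6   64.5   17. ]
sq rect [457.2  11.6  81.4  83.3  35.9] ell [457.2  11.9  93.3  95.3  46.5]
long rect [467.2 314.5 151.3  87.   37.8] ell [467.1 314.6  97.  182.4 127.9]
scene
dish rect [660.1 184.1  48.4  51.3  75.9] ell [660.3 184.1  47.2  51.9  39.1]
spin rect [ 490.1 -337.8    8.9   13.4   19. ] ell [ 490.3 -336.6    8.8   15.3   33.7]
sq rect [459.6  11.8  77.   80.3  34.8] ell [459.3  11.3  85.3  91.5  49.6]
long rect [469.5 314.4 146.7  86.1  37.9] ell [470.5 315.2  92.5 184.8 127.3]
[[ 634.17601711 -177.42411148  108.        ]] [[ 638.16807679 -175.13557199  108.        ]]
jar [[504.1 168.9  46. ]]
cup [[700.4  -1.1  28. ]]
holes t [[ 670.3 -156.5   20. ]]
 [[ 583.3 -209.5   20. ]]
decoy cyl [[ 506.8 -175.    40. ]]
b2 [[ 383.7 -184.    20. ]]
b3 [[330.7 145.   20. ]]
```

```bash
cat >> h.py <<'E'
from scipy.spatial.transform import Rotation as Ro
def toolR(o): return Ro.from_euler("xyz",np.asarray(o["tcp_rot"])).as_matrix()
def go(o,target,jaw=None):
    """print dx,dy,dz (cm), spin to reach TCP target; jaw = world yaw deg of jaw axis (mod 180)"""
    R=toolR(o); d=R.T@(np.asarray(target,float)-o["tool_pos"])/10
    cur=np.degrees(np.arctan2(R[1,1],R[0,1])); out=dict(d=np.round(d,2).tolist(),jaw=round(cur,1),tiltx=np.round(R[:,0],3).tolist(),q6=round(float(o["joint_positions"][5]),2))
    if jaw is not None:
        e=(jaw-cur+90)%180-90; out["spin"]=round(-np.radians(e),3); out["alt"]=round(-np.radians(e-np.sign(e)*180),3)
    print(out)
def wcast(c,o,uv,z):
    uv=np.atleast_2d(np.asarray(uv,float));F=f(c);v=uv-[c["cx"],c["cy"]]
    r=np.hypot(*v.T);th=r/F;d=np.c_[v/np.maximum(r,1e-9)[:,None]*np.sin(th)[:,None],np.cos(th)]
    M=c["mount"];R=toolR(o);d=d@M[:3,:3].T@R.T;p=np.asarray(o["tool_pos"])+R@M[:3,3]
    return p+d*((z-p[2])/d[:,2])[:,None]
def wproj(c,o,p):
    R=toolR(o);M=c["mount"];q=(np.atleast_2d(p)-o["tool_pos"])@R;q=(q-M[:3,3])@M[:3,:3]
    th=np.arctan2(np.hypot(q[:,0],q[:,1]),q[:,2]);ph=np.arctan2(q[:,1],q[:,0]);F=f(c)
    return np.c_[c["cx"]+F*th*np.cos(ph),c["cy"]+F*th*np.sin(ph)]
def snap(tag,cams=("wrist",)):
    from plant import sensors,capture
    o=sensors.get_obs();r=[o]
    for n in cams:
        o=sensors.get_obs() if n=="wrist" else o
        c=capture(n);cv2.imwrite(f"pics/{n}_{tag}.png",c["frame"]);np.savez(f"{n}_{tag}.npz",**c);r.append(c)
    np.savez(f"obs_{tag}.npz",**o);r[0]=o
    return r
E
python3 - <<'E'
from h import *
from plant import sensors
o=sensors.get_obs(); print(np.round(toolR(o),2).tolist())
go(o,(636,-176,226),121); go(o,(636,-176,226),90)
w=load("wrist0.npz"); print(wproj(w,o,[o["tool_pos"],o["tool_pos"]+np.array([0,0,-100.])]))
E
```

```text
[[-0.0, 0.41, -0.91], [0.0, -0.91, -0.41], [-1.0, -0.0, -0.0]]
{'d': [0.04, -10.18, -50.65], 'jaw': np.float64(-65.6), 'tiltx': [-0.0, 0.001, -1.0], 'q6': -0.15, 'spin': np.float64(-0.115), 'alt': np.float64(3.026)}
{'d': [0.04, -10.18, -50.65], 'jaw': np.float64(-65.6), 'tiltx': [-0.0, 0.001, -1.0], 'q6': -0.15, 'spin': np.float64(0.426), 'alt': np.float64(-2.716)}
[[247.9050585  244.29585324]
 [248.30909619 200.54555884]]
```

```bash
python3 -m crank '[{"dy":-0.4,"dz":-2},{"dy":-1,"dz":-5},{"dy":-10.2,"dz":-50.6,"spin":-0.115},{"dy":-10.2,"dz":-50.6,"spin":-0.115},{"dy":-10.2,"dz":-50.6,"spin":-0.115},{"dy":-10.2,"dz":-50.6,"spin":-0.115},{"dy":-10.2,"dz":-50.6,"spin":-0.115},{"dy":-10.2,"dz":-50.6,"spin":-0.115},{"dy":-10.2,"dz":-50.6,"spin":-0.115},{"dy":-10.2,"dz":-50.6,"spin":-0.115},{"dy":-10.2,"dz":-50.6,"spin":-0.115},{"dy":-10.2,"dz":-50.6,"spin":-0.115},{"dy":-10.2,"dz":-50.6,"spin":-0.115},{"dy":-10.2,"dz":-50.6,"spin":-0.115},{"dy":-10.2,"dz":-50.6,"spin":-0.115},{"dy":-10.2,"dz":-50.6,"spin":-0.115},{"dy":-10.2,"dz":-50.6,"spin":-0.115},{"dy":-10.2,"dz":-50.6,"spin":-0.115}]'
python3 - <<'E'
from h import *
o,w=snap("a"); go(o,(636,-176,180),121)
print(wproj(w,o,[(636,-176,108),(636,-176,74)]))
E
```

```text
{'d': [4.64, -10.17, -50.64], 'jaw': np.float64(-65.6), 'tiltx': [-0.0, 0.001, -1.0], 'q6': -0.15, 'spin': np.float64(-0.115), 'alt': np.float64(3.026)}
[[ 172.46176627 -169.26829522]
 [ 176.84345377 -154.105143  ]]invalid input at $[0]: expected keys dx, dy, dz, spin
```

View pics/wrist_a.png

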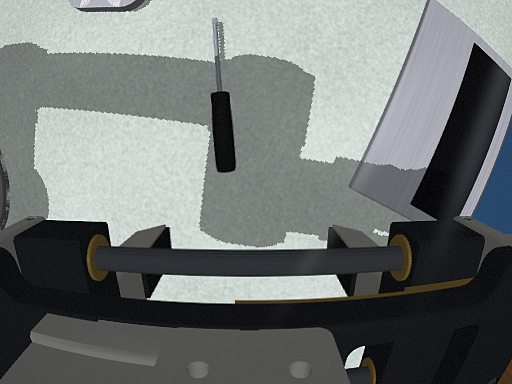

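The call was refused because every row needs all four keys, so nothing moved.

```bash
python3 -m crank '[{"dx":0,"dy":-0.4,"dz":-2,"spin":0},{"dx":0,"dy":-1,"dz":-5,"spin":0},{"dx":0,"dy":-10.2,"dz":-50.6,"spin":-0.115},{"dx":0,"dy":-10.2,"dz":-50.6,"spin":-0.115},{"dx":0,"dy":-10.2,"dz":-50.6,"spin":-0.115},{"dx":0,"dy":-10.2,"dz":-50.6,"spin":-0.115},{"dx":0,"dy":-10.2,"dz":-50.6,"spin":-0.115},{"dx":0,"dy":-10.2,"dz":-50.6,"spin":-0.115},{"dx":0,"dy":-10.2,"dz":-50.6,"spin":-0.115},{"dx":0,"dy":-10.2,"dz":-50.6,"spin":-0.115},{"dx":0,"dy":-10.2,"dz":-50.6,"spin":-0.115},{"dx":0,"dy":-10.2,"dz":-50.6,"spin":-0.115},{"dx":0,"dy":-10.2,"dz":-50.6,"spin":-0.115},{"dx":0,"dy":-10.2,"dz":-50.6,"spin":-0.115},{"dx":0,"dy":-10.2,"dz":-50.6,"spin":-0.115},{"dx":0,"dy":-10.2,"dz":-50.6,"spin":-0.115},{"dx":0,"dy":-10.2,"dz":-50.6,"spin":-0.115},{"dx":0,"dy":-10.2,"dz":-50.6,"spin":-0.115}]'
python3 - <<'E'
from h import *
o,w=snap("b"); go(o,(636,-176,180),121)
print(wproj(w,o,[(636,-176,108),(636,-176,74)]))
E
```

```text
time: 1.7
tool_pos: [634.5, -177.6, 227.0]
tcp_rot: [0.547, 1.57, -2.056]
contact_force: [-0.0, -0.5, 0.1]
grip_width: 91.8
{'d': [4.7, -0.06, -0.21], 'jaw': np.float64(-59.1), 'tiltx': [-0.0, -0.0, -1.0], 'q6': 0.64, 'spin': np.float64(-0.002), 'alt': np.float64(3.139)}
[[247.4486586  193.29784476]
 [247.56787875 186.03869376]]
```

View pics/wrist_b.png

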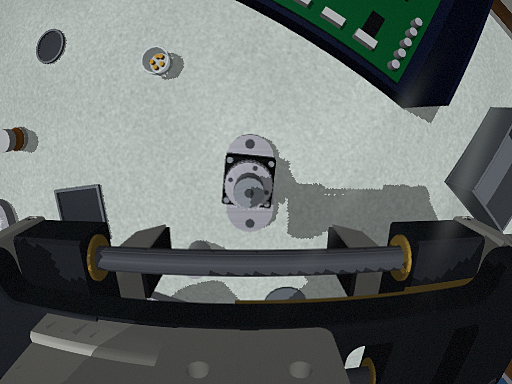

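Run:
```python
from h import *
w=load("wrist_b.npz");cv2.imwrite("pics/wb_c.png",crop(w["frame"],205,125,295,240,5))
```

```text
(no output)
```

View pics/wb_c.png

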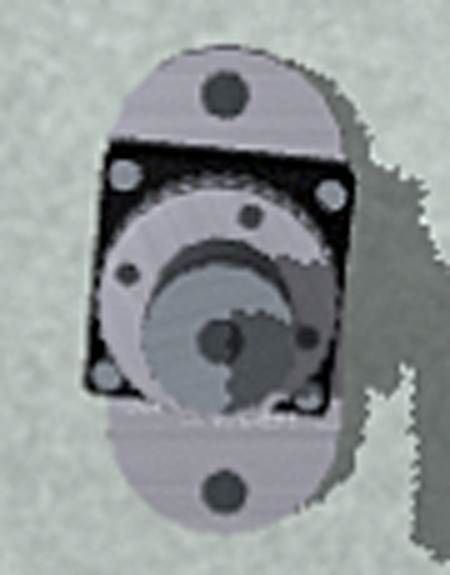

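Run:
```python
from h import *
w=load("wrist_b.npz");o=load("obs_b.npz")
P=lambda a,z: wcast(w,o,np.atleast_2d(np.array(a,float))/5+[205-.4,125-.4],z)
r=P((220,339),108)[0];print("roller",r)
h=P([(225,95),(225,491)],20);print("holes",h,h.mean(0),np.degrees(np.arctan2(*(h[0]-h[1])[1::-1])))
b=P([(124,174),(332,194),(107,376),(311,398)],50);d=b[1]-b[0]+b[3]-b[2];print("block",b.mean(0),np.degrees(np.arctan2(d[1],d[0])))
go(o,(r[0],r[1],85),121)
```

```text
roller [ 637.31978425 -176.49286271  108.        ]
holes [[ 673.10383131 -156.54250286   20.        ]
 [ 585.90429663 -208.71493786   20.        ]] [ 629.50406397 -182.62872036   20.        ] 30.89254440189322
block [ 636.21372514 -176.7576078    50.        ] -65.0946230094065
{'d': [14.2, 0.04, -0.3], 'jaw': np.float64(-59.1), 'tiltx': [-0.0, -0.0, -1.0], 'q6': 0.64, 'spin': np.float64(-0.002), 'alt': np.float64(3.139)}
```

```bash
python3 -m crank '[{"dx":0,"dy":0,"dz":-0.25,"spin":0},{"dx":3,"dy":0,"dz":-0.25,"spin":0},{"dx":6,"dy":0,"dz":-0.25,"spin":0},{"dx":9,"dy":0,"dz":-0.25,"spin":0},{"dx":12,"dy":0,"dz":-0.25,"spin":0},{"dx":13.5,"dy":0,"dz":-0.25,"spin":0},{"dx":14.2,"dy":0,"dz":-0.25,"spin":0},{"dx":14.2,"dy":0,"dz":-0.25,"spin":0},{"dx":14.2,"dy":0,"dz":-0.25,"spin":0}]'
python3 -m crank '[{"dx":0,"dy":0,"dz":0,"spin":0},{"dx":0,"dy":0,"dz":0,"spin":0},{"dx":0,"dy":0,"dz":0,"spin":0},{"dx":0,"dy":0,"dz":0,"spin":0},{"dx":0,"dy":0,"dz":0,"spin":0},{"dx":0,"dy":0,"dz":0,"spin":0},{"dx":0,"dy":0,"dz":0,"spin":0},{"dx":0,"dy":0,"dz":0,"spin":0}]' 0
python3 - <<'E'
from h import *
o,w=snap("c")
print(o["tool_pos"],o["contact_force"]); go(o,(659,184.5,150),90)
E
```

```text
time: 2.5
tool_pos: [638.2, -175.5, 85.7]
tcp_rot: [2.171, 1.569, -0.43]
contact_force: [-0.3, -0.4, 0.7]
grip_width: 91.7
time: 3.17
tool_pos: [637.7, -174.9, 84.7]
tcp_rot: [0.619, 1.571, -1.982]
contact_force: [0.6, -0.3, -0.0]
grip_width: 42.8
[ 637.69454506 -174.94363203   84.71851559] [ 0.62905399 -0.28319778 -0.03532085]
{'d': [-6.53, -29.72, -20.33], 'jaw': np.float64(-59.0), 'tiltx': [-0.0, -0.0, -1.0], 'q6': 0.65, 'spin': np.float64(0.541), 'alt': np.float64(-2.601)}
```

View pics/wrist_c.png

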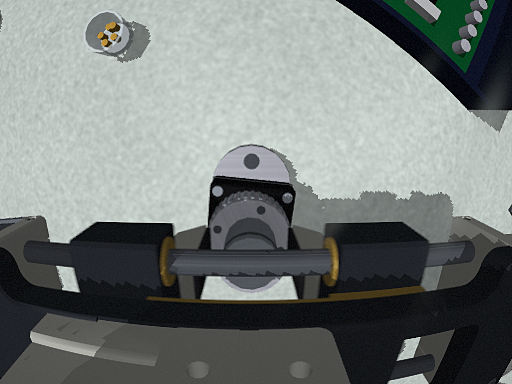

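Fingers are still closing around the roller (seen at about (250,240)). I'll give them more time.

```bash
python3 -m crank '[{"dx":0,"dy":0,"dz":0,"spin":0},{"dx":0,"dy":0,"dz":0,"spin":0},{"dx":0,"dy":0,"dz":0,"spin":0},{"dx":0,"dy":0,"dz":0,"spin":0},{"dx":0,"dy":0,"dz":0,"spin":0},{"dx":0,"dy":0,"dz":0,"spin":0}]' 0
python3 -m crank '[{"dx":-0.5,"dy":0,"dz":0,"spin":0},{"dx":-1.5,"dy":0,"dz":0,"spin":0},{"dx":-3,"dy":0,"dz":0,"spin":0},{"dx":-5,"dy":0,"dz":0,"spin":0},{"dx":-7,"dy":0,"dz":0,"spin":0},{"dx":-8,"dy":0,"dz":0,"spin":0},{"dx":-8,"dy":0,"dz":0,"spin":0},{"dx":-8,"dy":0,"dz":0,"spin":0}]'
python3 - <<'E'
from h import *
o,w=snap("d")
go(o,(659,184.5,150),90)
E
```

```text
time: 3.72
tool_pos: [637.7, -175.0, 84.7]
tcp_rot: [1.32, 1.571, -1.281]
contact_force: [0.2, -1.0, 0.6]
grip_width: 28.3
time: 4.38
tool_pos: [637.8, -175.0, 165.2]
tcp_rot: [2.136, 1.57, -0.465]
contact_force: [-0.5, 0.6, -1.2]
grip_width: 28.2
{'d': [1.5, -29.73, -20.32], 'jaw': np.float64(-59.0), 'tiltx': [0.001, -0.0, -1.0], 'q6': 0.65, 'spin': np.float64(0.541), 'alt': np.float64(-2.601)}
```

View pics/wrist_d.png

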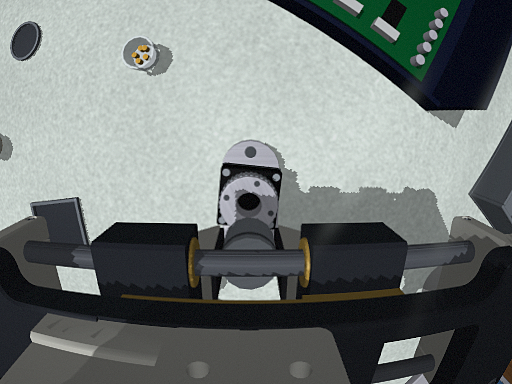

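```bash
python3 -m crank '[{"dx":0.2,"dy":-1.5,"dz":-1,"spin":0},{"dx":0.5,"dy":-4,"dz":-2.7,"spin":0.1},{"dx":1.5,"dy":-7,"dz":-4.8,"spin":0.2},{"dx":1.5,"dy":-10.4,"dz":-7.1,"spin":0.3},{"dx":1.5,"dy":-13.8,"dz":-9.4,"spin":0.4},{"dx":1.5,"dy":-17.2,"dz":-11.8,"spin":0.5},{"dx":1.5,"dy":-20.6,"dz":-14.1,"spin":0.541},{"dx":1.5,"dy":-24,"dz":-16.4,"spin":0.541},{"dx":1.5,"dy":-26.8,"dz":-18.3,"spin":0.541},{"dx":1.5,"dy":-28.7,"dz":-19.6,"spin":0.541},{"dx":1.5,"dy":-29.7,"dz":-20.3,"spin":0.541},{"dx":1.5,"dy":-29.7,"dz":-20.3,"spin":0.541},{"dx":1.5,"dy":-29.7,"dz":-20.3,"spin":0.541},{"dx":1.5,"dy":-29.7,"dz":-20.3,"spin":0.541}]'
python3 - <<'E'
from h import *
o,w=snap("e")
go(o,(659,184.5,13.5),90)
wb=load("wrist_b.npz");ob=load("obs_b.npz");print(wcast(wb,ob,[(51,46)],5),wcast(load("wrist_d.npz"),load("obs_d.npz"),[(26,41)],5))
cv2.imwrite("pics/we_c.png",crop(w["frame"],170,130,330,300,4))
E
```

```text
time: 5.6
tool_pos: [658.8, 182.3, 149.1]
tcp_rot: [0.708, 1.569, -2.435]
contact_force: [1.1, 0.6, 0.1]
grip_width: 28.3
{'d': [13.56, -0.24, -0.03], 'jaw': np.float64(-90.1), 'tiltx': [-0.001, -0.001, -1.0], 'q6': 1.73, 'spin': np.float64(-0.002), 'alt': np.float64(3.14)}
[[660.29023978 180.39146102   5.        ]] [[659.59041314 179.28490724   5.        ]]
```

View pics/we_c.png

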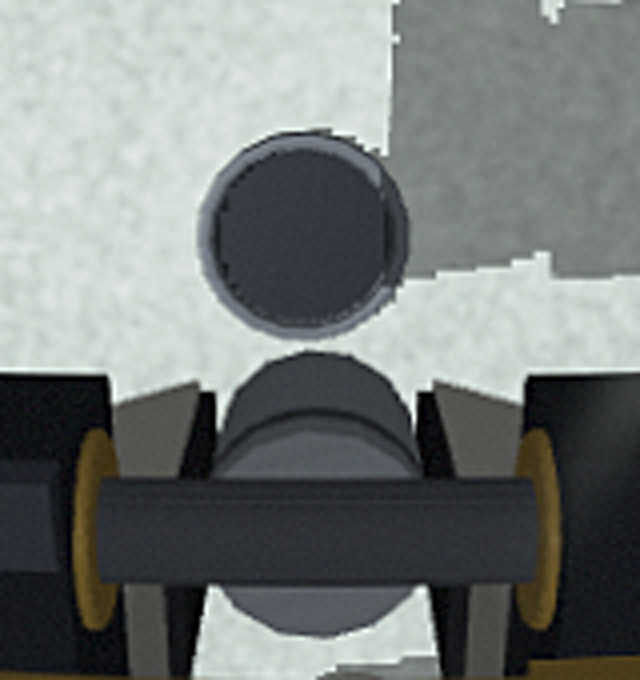

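Run:
```python
from h import *
w=load("wrist_e.npz");o=load("obs_e.npz")
p=wcast(w,o,[(246-.4,188.3-.4)],6)[0];print(p)
for q in (p,(659,184,0)): go(o,(q[0],q[1],14),90)
```

```text
[661.11033211 185.26334186   6.        ]
{'d': [13.51, -0.31, -0.25], 'jaw': np.float64(-90.1), 'tiltx': [-0.001, -0.001, -1.0], 'q6': 1.73, 'spin': np.float64(-0.002), 'alt': np.float64(3.14)}
{'d': [13.51, -0.19, -0.03], 'jaw': np.float64(-90.1), 'tiltx': [-0.001, -0.001, -1.0], 'q6': 1.73, 'spin': np.float64(-0.002), 'alt': np.float64(3.14)}
```

```bash
python3 -m crank '[{"dx":1,"dy":-0.28,"dz":-0.15,"spin":0},{"dx":4,"dy":-0.28,"dz":-0.15,"spin":0},{"dx":7,"dy":-0.28,"dz":-0.15,"spin":0},{"dx":10,"dy":-0.28,"dz":-0.15,"spin":0},{"dx":12,"dy":-0.28,"dz":-0.15,"spin":0},{"dx":13,"dy":-0.28,"dz":-0.15,"spin":0},{"dx":13.35,"dy":-0.28,"dz":-0.15,"spin":0},{"dx":13.35,"dy":-0.28,"dz":-0.15,"spin":0},{"dx":13.35,"dy":-0.28,"dz":-0.15,"spin":0}]'
python3 -m crank '[{"dx":0.05,"dy":0,"dz":0,"spin":0},{"dx":0.1,"dy":0,"dz":0,"spin":0},{"dx":0.15,"dy":0,"dz":0,"spin":0},{"dx":0.2,"dy":0,"dz":0,"spin":0},{"dx":0.2,"dy":0,"dz":0,"spin":0}]'
```

```text
time: 6.4
tool_pos: [661.4, 186.8, 17.6]
tcp_rot: [-3.001, 1.568, 0.14]
contact_force: [-0.3, -0.2, -0.5]
grip_width: 28.5
time: 6.82
tool_pos: [660.4, 187.0, 14.5]
tcp_rot: [3.106, 1.57, -0.036]
contact_force: [-0.7, 0.3, -0.9]
grip_width: 28.5
```

```bash
python3 -m crank '[{"dx":0.05,"dy":0,"dz":0,"spin":0},{"dx":0.1,"dy":0,"dz":0,"spin":0},{"dx":0.15,"dy":0,"dz":0,"spin":0},{"dx":0.15,"dy":0,"dz":0,"spin":0}]'
python3 -m crank '[{"dx":0.05,"dy":0,"dz":0,"spin":0},{"dx":0.1,"dy":0,"dz":0,"spin":0},{"dx":0.1,"dy":0,"dz":0,"spin":0}]'
```

```text
time: 7.15
tool_pos: [660.4, 187.0, 12.7]
tcp_rot: [2.489, 1.571, -0.653]
contact_force: [0.1, -0.1, -0.4]
grip_width: 28.1
time: 7.4
tool_pos: [660.4, 187.0, 12.6]
tcp_rot: [2.913, 1.57, -0.228]
contact_force: [-2.8, 0.1, 5.3]
grip_width: 28.6
```

Run:
```python
from h import *
o,s=snap("f",("scene",)); print(np.round(o["contact_force"],1),o["tool_pos"])
cv2.imwrite("pics/sf_c.png",crop(s["frame"],290,200,400,290,6))
```

```text
[-2.8  0.1  5.3] [660.38413827 186.96806317  12.64163945]
```

View pics/sf_c.png

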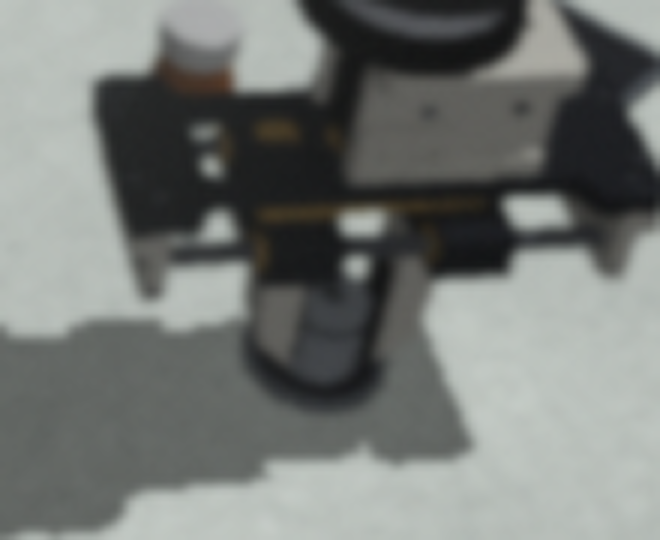

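```bash
python3 -m crank '[{"dx":0,"dy":0,"dz":0,"spin":0},{"dx":0,"dy":0,"dz":0,"spin":0},{"dx":0,"dy":0,"dz":0,"spin":0},{"dx":0,"dy":0,"dz":0,"spin":0},{"dx":0,"dy":0,"dz":0,"spin":0},{"dx":0,"dy":0,"dz":0,"spin":0},{"dx":0,"dy":0,"dz":0,"spin":0}]' 100
python3 -m crank '[{"dx":-0.3,"dy":0,"dz":0,"spin":0},{"dx":-1,"dy":0,"dz":0,"spin":0},{"dx":-3,"dy":0,"dz":0,"spin":0},{"dx":-6,"dy":0,"dz":0,"spin":0},{"dx":-9,"dy":0,"dz":0,"spin":0},{"dx":-12,"dy":0,"dz":0,"spin":0},{"dx":-15,"dy":0,"dz":0,"spin":0},{"dx":-16,"dy":0,"dz":0,"spin":0},{"dx":-16,"dy":0,"dz":0,"spin":0}]'
python3 - <<'E'
from h import *
o,w,s=snap("g",("wrist","scene"))
a=crop(w["frame"],170,110,330,270,3);b=crop(s["frame"],300,220,400,320,4)
b=cv2.resize(b,(300,480)) if 0 else cv2.resize(b,(480,480))
cv2.imwrite("pics/g_c.png",np.hstack([a,b])[:,:800] if 0 else cv2.resize(np.hstack([a,b]),(800,400)))
go(o,(637,-175,180),121)
# pulley from wrist_d
wd=load("wrist_d.npz");cv2.imwrite("pics/wd_c.png",crop(wd["frame"],205,130,295,260,5))
E
```

```text
time: 8.03
tool_pos: [660.3, 186.9, 11.6]
tcp_rot: [0.876, 1.571, -2.266]
contact_force: [-0.1, 0.7, -0.0]
grip_width: 70.3
time: 8.78
tool_pos: [662.0, 187.3, 176.1]
tcp_rot: [-2.985, 1.563, 0.156]
contact_force: [-0.6, 0.0, 0.1]
grip_width: 92.2
{'d': [-0.45, 36.23, 2.5], 'jaw': np.float64(-90.0), 'tiltx': [0.008, 0.001, -1.0], 'q6': 1.74, 'spin': np.float64(-0.541), 'alt': np.float64(2.6)}
```

View pics/g_c.png

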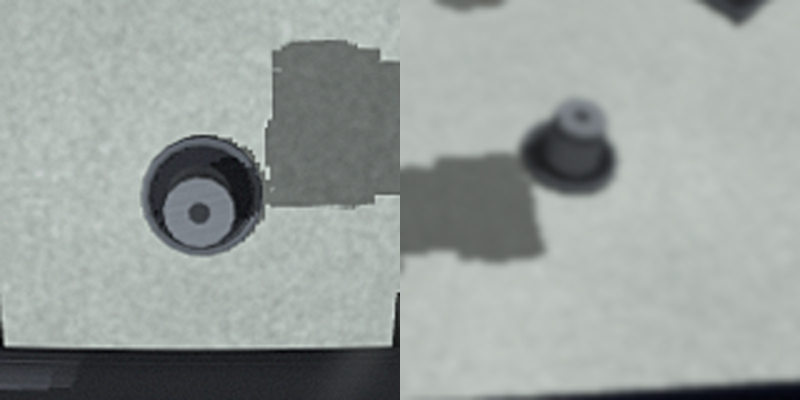

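View pics/wd_c.png

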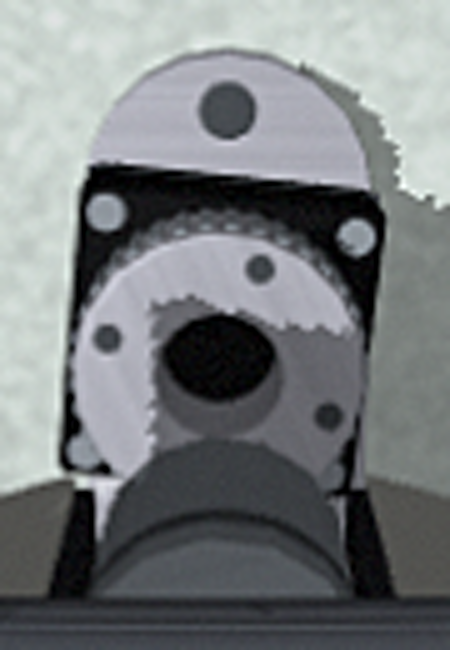

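```bash
python3 -m crank '[{"dx":0,"dy":1,"dz":0.1,"spin":0},{"dx":0,"dy":4,"dz":0.3,"spin":-0.1},{"dx":0,"dy":8,"dz":0.5,"spin":-0.2},{"dx":0,"dy":12,"dz":0.8,"spin":-0.3},{"dx":0,"dy":16,"dz":1,"spin":-0.4},{"dx":0,"dy":20,"dz":1.4,"spin":-0.45},{"dx":0,"dy":24,"dz":1.7,"spin":-0.45},{"dx":0,"dy":28,"dz":2,"spin":-0.45},{"dx":0,"dy":32,"dz":2.2,"spin":-0.45},{"dx":0,"dy":35,"dz":2.4,"spin":-0.45},{"dx":0,"dy":36.2,"dz":2.5,"spin":-0.45},{"dx":0,"dy":36.2,"dz":2.5,"spin":-0.45},{"dx":0,"dy":36.2,"dz":2.5,"spin":-0.45},{"dx":0,"dy":36.2,"dz":2.5,"spin":-0.45}]'
python3 - <<'E'
from h import *
wd=load("wrist_d.npz");od=load("obs_d.npz")
print(wcast(wd,od,np.array([[221,373],[219,373]])/5+[204.6,129.6],74))
o,w=snap("h"); cv2.imwrite("pics/wh_c.png",crop(w["frame"],190,110,310,230,5))
go(o,(637,-176,54),115)
E
```

```text
time: 10.05
tool_pos: [635.0, -173.4, 170.8]
tcp_rot: [-1.114, 1.569, 2.479]
contact_force: [0.8, 0.7, -0.1]
grip_width: 91.7
[[ 637.30139396 -176.13705209   74.        ]
 [ 637.12302132 -175.83958916   74.        ]]
{'d': [11.68, 0.34, -0.08], 'jaw': np.float64(-64.2), 'tiltx': [-0.002, 0.001, -1.0], 'q6': 0.74, 'spin': np.float64(0.015), 'alt': np.float64(-3.127)}
```

View pics/wh_c.png

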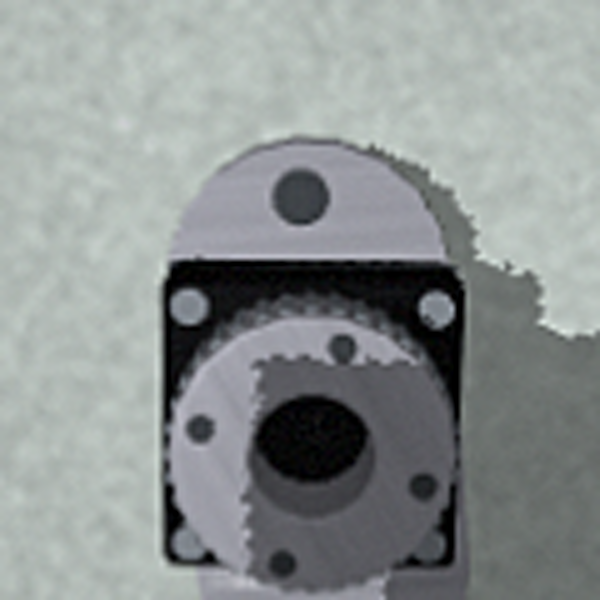

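Run:
```python
from h import *
w=load("wrist_h.npz");o=load("obs_h.npz")
p=wcast(w,o,np.array([[315,455]])/5+[189.6,109.6],74)[0];print(p)
b=wcast(w,o,np.array([[189,307],[438,310],[189,544],[430,544]])/5+[189.6,109.6],50);print(b.mean(0))
go(o,(p[0],p[1],54))
```

```text
[ 637.23269191 -176.51409665   74.        ]
[ 636.19199894 -176.58685138   50.        ]
{'d': [11.68, 0.4, -0.08], 'jaw': np.float64(-64.2), 'tiltx': [-0.002, 0.001, -1.0], 'q6': 0.74}
```

```bash
python3 -m crank '[{"dx":1,"dy":0.36,"dz":-0.05,"spin":0},{"dx":4,"dy":0.36,"dz":-0.05,"spin":0},{"dx":7,"dy":0.36,"dz":-0.05,"spin":0},{"dx":9.5,"dy":0.36,"dz":-0.05,"spin":0},{"dx":11,"dy":0.36,"dz":-0.05,"spin":0},{"dx":11.5,"dy":0.36,"dz":-0.05,"spin":0},{"dx":11.5,"dy":0.36,"dz":-0.05,"spin":0},{"dx":11.5,"dy":0.36,"dz":-0.05,"spin":0}]'
python3 -m crank '[{"dx":0,"dy":0,"dz":0,"spin":0}]'
```

```text
time: 10.77
tool_pos: [637.9, -177.6, 57.2]
tcp_rot: [2.272, 1.57, -0.418]
contact_force: [-0.3, -0.7, 0.1]
grip_width: 92.0
time: 10.85
tool_pos: [638.3, -178.0, 58.2]
tcp_rot: [2.281, 1.568, -0.41]
contact_force: [-0.1, -0.2, 0.8]
grip_width: 91.8
```

```bash
python3 -m crank '[{"dx":0.2,"dy":-0.15,"dz":0,"spin":0},{"dx":0.4,"dy":-0.15,"dz":0,"spin":0},{"dx":0.4,"dy":-0.15,"dz":0,"spin":0}]'
python3 -m crank '[{"dx":0,"dy":0,"dz":0,"spin":0},{"dx":0,"dy":0,"dz":0,"spin":0},{"dx":0,"dy":0,"dz":0,"spin":0},{"dx":0,"dy":0,"dz":0,"spin":0},{"dx":0,"dy":0,"dz":0,"spin":0},{"dx":0,"dy":0,"dz":0,"spin":0},{"dx":0,"dy":0,"dz":0,"spin":0},{"dx":0,"dy":0,"dz":0,"spin":0},{"dx":0,"dy":0,"dz":0,"spin":0},{"dx":0,"dy":0,"dz":0,"spin":0}]' 0
```

```text
time: 11.1
tool_pos: [636.6, -176.6, 53.0]
tcp_rot: [2.224, 1.57, -0.468]
contact_force: [-0.0, -0.4, -0.1]
grip_width: 91.7
time: 11.93
tool_pos: [636.6, -176.7, 52.7]
tcp_rot: [0.553, 1.571, -2.139]
contact_force: [-0.3, 0.4, -0.3]
grip_width: 51.6
```

```bash
python3 -m crank '[{"dx":-0.3,"dy":0,"dz":0,"spin":0},{"dx":-0.8,"dy":0,"dz":0,"spin":0},{"dx":-2,"dy":0,"dz":0,"spin":0},{"dx":-4,"dy":0,"dz":0,"spin":0},{"dx":-7,"dy":0,"dz":0,"spin":0},{"dx":-9,"dy":0,"dz":0,"spin":0},{"dx":-10,"dy":0,"dz":0,"spin":0},{"dx":-10,"dy":0,"dz":0,"spin":0},{"dx":-10,"dy":0,"dz":0,"spin":0}]'
python3 - <<'E'
from h import *
o,w=snap("i"); print(o["grip_width"]);go(o,(491,-326.5,150),115)
E
```

```text
time: 12.68
tool_pos: [636.5, -176.6, 152.8]
tcp_rot: [2.103, 1.57, -0.589]
contact_force: [0.3, 0.6, -2.6]
grip_width: 51.7
51.7204548299385
{'d': [0.28, 7.17, 19.62], 'jaw': np.float64(-64.2), 'tiltx': [0.0, -0.0, -1.0], 'q6': 0.73, 'spin': np.float64(0.013), 'alt': np.float64(-3.128)}
```

View pics/wrist_i.png

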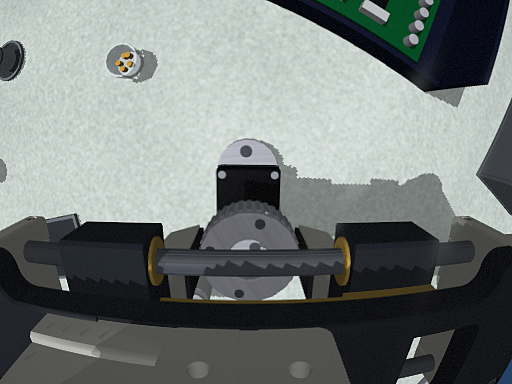

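```bash
python3 -m crank '[{"dx":0,"dy":0.5,"dz":1.2,"spin":0},{"dx":0,"dy":1.3,"dz":3.6,"spin":0},{"dx":0,"dy":2.5,"dz":7,"spin":0},{"dx":0,"dy":4,"dz":10.6,"spin":0},{"dx":0,"dy":5.2,"dz":14,"spin":0},{"dx":0,"dy":6.4,"dz":17,"spin":0},{"dx":0,"dy":7,"dz":19,"spin":0},{"dx":0,"dy":7.2,"dz":19.6,"spin":0},{"dx":0,"dy":7.2,"dz":19.6,"spin":0},{"dx":0,"dy":7.2,"dz":19.6,"spin":0}]'
python3 - <<'E'
from h import *
o,w=snap("j"); print(o["grip_width"]);go(o,(491,-326.5,150),115)
cv2.imwrite("pics/wj_c.png",crop(w["frame"],170,120,330,300,4)[:600])
cv2.imwrite("pics/wj_c.png",cv2.resize(crop(w["frame"],170,120,330,300,4),(533,600)))
E
```

```text
time: 13.57
tool_pos: [491.1, -326.5, 152.0]
tcp_rot: [-1.433, 1.569, 2.158]
contact_force: [-0.6, -0.1, -0.3]
grip_width: 51.5
51.5496789806626
{'d': [0.2, -0.01, 0.0], 'jaw': np.float64(-64.3), 'tiltx': [-0.001, 0.001, -1.0], 'q6': 0.4, 'spin': np.float64(0.013), 'alt': np.float64(-3.129)}
```

View pics/wj_c.png

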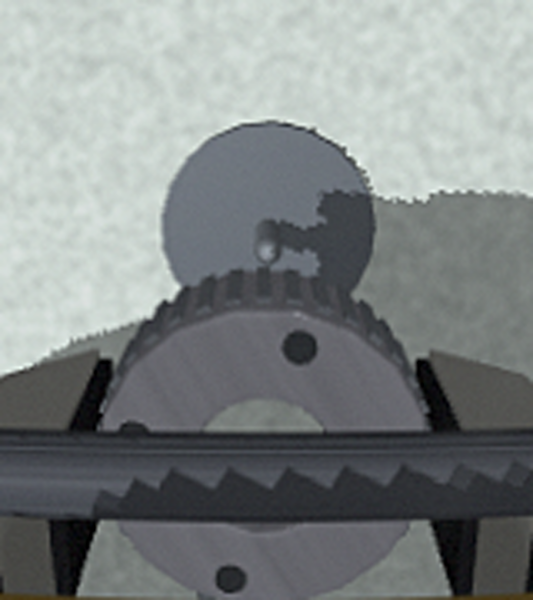

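Run:
```python
from h import *
w=load("wrist_j.npz");o=load("obs_j.npz")
p=wcast(w,o,[(249.7,195)],35)[0];q=wcast(w,o,[(250.3,187.7)],6)[0];print(p,q)
m=(p+q)/2; go(o,(m[0],m[1],40))
```

```text
[ 492.49326435 -327.25857796   35.        ] [ 493.58503993 -327.4906696     6.        ]
{'d': [11.2, 0.18, -0.14], 'jaw': np.float64(-64.3), 'tiltx': [-0.001, 0.001, -1.0], 'q6': 0.4}
```

```bash
python3 -m crank '[{"dx":1,"dy":0.12,"dz":-0.1,"spin":0},{"dx":3,"dy":0.12,"dz":-0.1,"spin":0},{"dx":6,"dy":0.12,"dz":-0.1,"spin":0},{"dx":8.5,"dy":0.12,"dz":-0.1,"spin":0},{"dx":9.9,"dy":0.12,"dz":-0.1,"spin":0},{"dx":10.4,"dy":0.12,"dz":-0.1,"spin":0},{"dx":10.4,"dy":0.12,"dz":-0.1,"spin":0},{"dx":10.4,"dy":0.12,"dz":-0.1,"spin":0},{"dx":10.4,"dy":0.12,"dz":-0.1,"spin":0}]'
python3 - <<'E'
from h import *
o,w,s=snap("k",("wrist","scene")); go(o,(492.3,-327.1,9))
a=crop(w["frame"],170,140,330,300,2.5);b=crop(s["frame"],80,170,180,270,4)
cv2.imwrite("pics/k_c.png",np.hstack([a,b]))
E
```

```text
time: 14.37
tool_pos: [493.8, -327.7, 49.8]
tcp_rot: [1.98, 1.568, -0.712]
contact_force: [-0.1, 0.7, -0.6]
grip_width: 51.6
{'d': [4.08, -0.13, 0.12], 'jaw': np.float64(-64.2), 'tiltx': [0.002, -0.002, -1.0], 'q6': 0.41}
```

View pics/k_c.png

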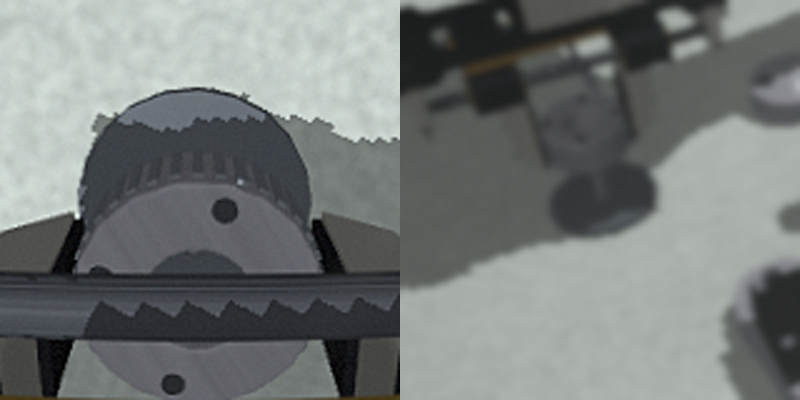

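```bash
python3 -m crank '[{"dx":0.5,"dy":-0.1,"dz":0.1,"spin":0},{"dx":1,"dy":-0.1,"dz":0.1,"spin":0},{"dx":1.5,"dy":-0.1,"dz":0.1,"spin":0},{"dx":2,"dy":-0.1,"dz":0.1,"spin":0},{"dx":2.5,"dy":-0.1,"dz":0.1,"spin":0},{"dx":3,"dy":-0.1,"dz":0.1,"spin":0},{"dx":3.4,"dy":-0.1,"dz":0.1,"spin":0},{"dx":3.6,"dy":-0.1,"dz":0.1,"spin":0},{"dx":3.6,"dy":-0.1,"dz":0.1,"spin":0}]'
python3 -m crank '[{"dx":0.1,"dy":0,"dz":0,"spin":0},{"dx":0.15,"dy":0,"dz":0,"spin":0},{"dx":0.15,"dy":0,"dz":0,"spin":0}]'
```

```text
time: 15.22
tool_pos: [491.3, -326.7, 12.0]
tcp_rot: [-1.114, 1.57, 2.477]
contact_force: [-0.9, 0.4, -1.5]
grip_width: 51.5
time: 15.47
tool_pos: [491.6, -327.0, 11.4]
tcp_rot: [1.887, 1.57, -0.805]
contact_force: [-0.2, 0.3, -0.4]
grip_width: 51.8
```

```bash
python3 -m crank '[{"dx":0.1,"dy":0,"dz":0,"spin":0},{"dx":0.15,"dy":0,"dz":0,"spin":0},{"dx":0.15,"dy":0,"dz":0,"spin":0}]'
python3 -m crank '[{"dx":0.05,"dy":0,"dz":0,"spin":0},{"dx":0.1,"dy":0,"dz":0,"spin":0},{"dx":0.1,"dy":0,"dz":0,"spin":0}]'
```

```text
time: 15.72
tool_pos: [491.5, -326.9, 9.7]
tcp_rot: [1.679, 1.571, -1.013]
contact_force: [0.6, -0.1, -1.0]
grip_width: 51.2
time: 15.97
tool_pos: [491.6, -327.0, 8.7]
tcp_rot: [1.83, 1.571, -0.862]
contact_force: [-0.5, 0.4, -1.3]
grip_width: 51.7
```

```bash
python3 -m crank '[{"dx":0.05,"dy":0,"dz":0,"spin":0},{"dx":0.1,"dy":0,"dz":0,"spin":0},{"dx":0.1,"dy":0,"dz":0,"spin":0}]'
python3 - <<'E'
from h import *
o,s=snap("l",("scene",))
cv2.imwrite("pics/l_c.png",crop(s["frame"],80,170,180,270,6))
E
```

```text
time: 16.22
tool_pos: [491.5, -327.0, 8.6]
tcp_rot: [1.695, 1.57, -0.997]
contact_force: [-1.6, 1.0, 6.6]
grip_width: 51.4
```

View pics/l_c.png

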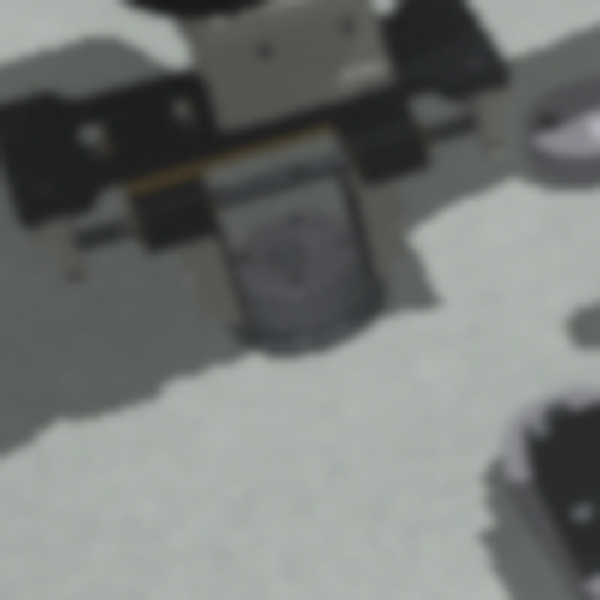

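```bash
python3 -m crank '[{"dx":0,"dy":0,"dz":0,"spin":0},{"dx":0,"dy":0,"dz":0,"spin":0},{"dx":0,"dy":0,"dz":0,"spin":0},{"dx":0,"dy":0,"dz":0,"spin":0},{"dx":0,"dy":0,"dz":0,"spin":0},{"dx":0,"dy":0,"dz":0,"spin":0}]' 100
python3 -m crank '[{"dx":-0.3,"dy":0,"dz":0,"spin":0},{"dx":-1,"dy":0,"dz":0,"spin":0},{"dx":-3,"dy":0,"dz":0,"spin":0},{"dx":-6,"dy":0,"dz":0,"spin":0},{"dx":-9,"dy":0,"dz":0,"spin":0},{"dx":-12,"dy":0,"dz":0,"spin":0},{"dx":-15,"dy":0,"dz":0,"spin":0},{"dx":-16,"dy":0,"dz":0,"spin":0},{"dx":-16,"dy":0,"dz":0,"spin":0}]'
python3 - <<'E'
from h import *
o,w=snap("m"); go(o,(636.5,-176.6,170),115)
cv2.imwrite("pics/m_c.png",crop(w["frame"],170,110,330,250,4))
E
```

```text
time: 16.77
tool_pos: [491.5, -326.9, 7.6]
tcp_rot: [-0.441, 1.571, -3.133]
contact_force: [-0.3, 0.2, 0.4]
grip_width: 87.1
time: 17.52
tool_pos: [492.8, -328.0, 171.4]
tcp_rot: [1.967, 1.564, -0.725]
contact_force: [-0.3, -0.5, 0.2]
grip_width: 91.6
{'d': [0.15, -7.39, -19.52], 'jaw': np.float64(-64.2), 'tiltx': [0.005, -0.005, -1.0], 'q6': 0.4, 'spin': np.float64(0.014), 'alt': np.float64(-3.128)}
```

View pics/m_c.png

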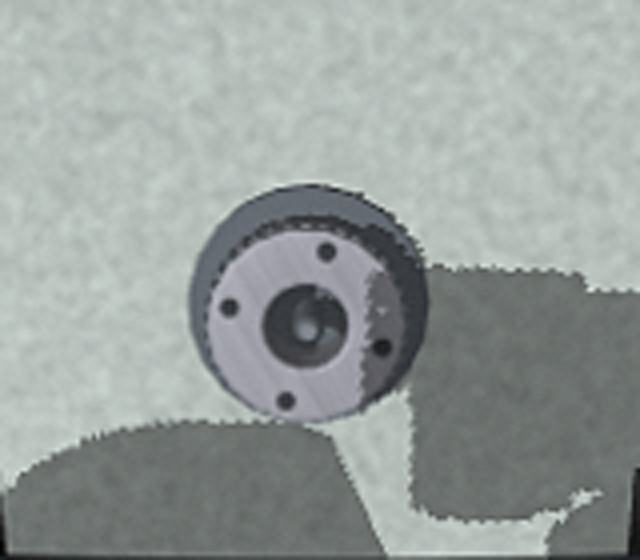

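The pulley sits flat over the post, which is centred in the bore. I'll go back to the stack for the gear block.

```bash
python3 -m crank '[{"dx":0,"dy":-0.7,"dz":-2,"spin":0},{"dx":0,"dy":-2.1,"dz":-5.6,"spin":0},{"dx":0,"dy":-3.5,"dz":-9.4,"spin":0},{"dx":0,"dy":-5,"dz":-13.2,"spin":0},{"dx":0,"dy":-6.3,"dz":-16.6,"spin":0},{"dx":0,"dy":-7.1,"dz":-18.8,"spin":0},{"dx":0,"dy":-7.4,"dz":-19.5,"spin":0},{"dx":0,"dy":-7.4,"dz":-19.5,"spin":0},{"dx":0,"dy":-7.4,"dz":-19.5,"spin":0},{"dx":0,"dy":-7.4,"dz":-19.5,"spin":0}]'
python3 - <<'E'
from h import *
o,w=snap("n"); cv2.imwrite("pics/n_c.png",crop(w["frame"],190,110,310,230,5))
E
```

```text
time: 18.4
tool_pos: [633.7, -176.7, 166.7]
tcp_rot: [-0.552, 1.569, 3.038]
contact_force: [-0.0, -0.1, -0.3]
grip_width: 92.0
```

View pics/n_c.png

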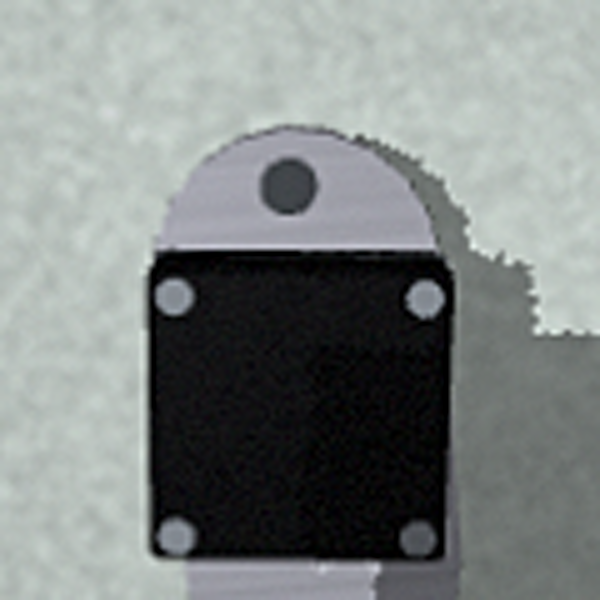

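Run:
```python
from h import *
w=load("wrist_n.npz");o=load("obs_n.npz")
b=wcast(w,o,np.array([[175,297],[425,299],[177,537],[418,538]])/5+[189.6,109.6],50);m=b.mean(0);d=b[1]-b[0]+b[3]-b[2];e=b[0]+b[1]-b[2]-b[3];print(m,np.degrees(np.arctan2(d[1],d[0])),np.degrees(np.arctan2(e[1],e[0])))
go(o,(m[0],m[1],28.5),115)
```

```text
[ 636.14712274 -176.57657354   50.        ] -64.66402497868486 25.118988545445283
{'d': [13.82, 0.11, -0.25], 'jaw': np.float64(-64.3), 'tiltx': [-0.002, 0.0, -1.0], 'q6': 0.73, 'spin': np.float64(0.012), 'alt': np.float64(-3.129)}
```

```bash
python3 -m crank '[{"dx":1,"dy":0,"dz":-0.1,"spin":0},{"dx":4,"dy":0,"dz":-0.1,"spin":0},{"dx":7,"dy":0,"dz":-0.1,"spin":0},{"dx":10,"dy":0,"dz":-0.1,"spin":0},{"dx":12.3,"dy":0,"dz":-0.1,"spin":0},{"dx":13.4,"dy":0,"dz":-0.1,"spin":0},{"dx":13.8,"dy":0,"dz":-0.1,"spin":0},{"dx":13.8,"dy":0,"dz":-0.1,"spin":0},{"dx":13.8,"dy":0,"dz":-0.1,"spin":0},{"dx":13.8,"dy":0,"dz":-0.1,"spin":0}]'
python3 - <<'E'
from h import *
from plant import sensors
o=sensors.get_obs();go(o,(636.2,-176.6,28.5),115)
E
```

```text
time: 19.28
tool_pos: [636.9, -175.7, 31.6]
tcp_rot: [2.293, 1.567, -0.399]
contact_force: [-0.1, 0.7, 0.6]
grip_width: 91.7
{'d': [0.31, 0.05, 0.11], 'jaw': np.float64(-64.2), 'tiltx': [0.003, -0.001, -1.0], 'q6': 0.74, 'spin': np.float64(0.013), 'alt': np.float64(-3.128)}
```

```bash
python3 -m crank '[{"dx":0.15,"dy":0.03,"dz":0.05,"spin":0.005},{"dx":0.3,"dy":0.03,"dz":0.05,"spin":0.008},{"dx":0.3,"dy":0.03,"dz":0.05,"spin":0.008}]'
python3 -m crank '[{"dx":0,"dy":0,"dz":0,"spin":0},{"dx":0,"dy":0,"dz":0,"spin":0},{"dx":0,"dy":0,"dz":0,"spin":0},{"dx":0,"dy":0,"dz":0,"spin":0},{"dx":0,"dy":0,"dz":0,"spin":0},{"dx":0,"dy":0,"dz":0,"spin":0},{"dx":0,"dy":0,"dz":0,"spin":0},{"dx":0,"dy":0,"dz":0,"spin":0},{"dx":0,"dy":0,"dz":0,"spin":0}]' 0
```

```text
time: 19.53
tool_pos: [635.6, -175.7, 27.1]
tcp_rot: [2.138, 1.57, -0.562]
contact_force: [0.6, 1.2, -0.1]
grip_width: 91.7
time: 20.28
tool_pos: [635.6, -175.6, 26.7]
tcp_rot: [1.751, 1.571, -0.949]
contact_force: [0.1, 0.6, -0.4]
grip_width: 57.6
```

```bash
python3 -m crank '[{"dx":-0.2,"dy":0,"dz":0,"spin":0},{"dx":-0.6,"dy":0,"dz":0,"spin":0},{"dx":-1.5,"dy":0,"dz":0,"spin":0},{"dx":-3,"dy":0,"dz":0,"spin":0},{"dx":-6,"dy":0,"dz":0,"spin":0},{"dx":-9,"dy":0,"dz":0,"spin":0},{"dx":-11.5,"dy":0,"dz":0,"spin":0},{"dx":-12.5,"dy":0,"dz":0,"spin":0},{"dx":-12.5,"dy":0,"dz":0,"spin":0}]'
python3 - <<'E'
from h import *
o,w=snap("o"); print(o["grip_width"]);go(o,(458.5,12,150),125.5)
E
```

```text
time: 21.03
tool_pos: [637.0, -176.1, 155.4]
tcp_rot: [2.303, 1.564, -0.396]
contact_force: [0.6, -1.3, -2.4]
grip_width: 57.7
57.73842349140826
{'d': [0.38, -24.64, 8.09], 'jaw': np.float64(-64.7), 'tiltx': [0.006, -0.002, -1.0], 'q6': 0.74, 'spin': np.float64(-0.178), 'alt': np.float64(2.964)}
```

View pics/wrist_o.png

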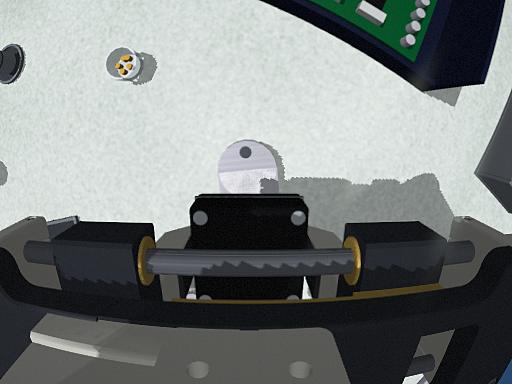

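The block is lifted and level, and the bracket stayed where it was.

```bash
python3 -m crank '[{"dx":0,"dy":-1,"dz":0.3,"spin":0},{"dx":0,"dy":-3,"dz":1,"spin":-0.04},{"dx":0,"dy":-6,"dz":2,"spin":-0.09},{"dx":0,"dy":-9.5,"dz":3.1,"spin":-0.13},{"dx":0,"dy":-13,"dz":4.3,"spin":-0.178},{"dx":0,"dy":-16.5,"dz":5.4,"spin":-0.178},{"dx":0,"dy":-20,"dz":6.6,"spin":-0.178},{"dx":0,"dy":-22.7,"dz":7.4,"spin":-0.178},{"dx":0,"dy":-24.2,"dz":7.9,"spin":-0.178},{"dx":0,"dy":-24.6,"dz":8.1,"spin":-0.178},{"dx":0,"dy":-24.6,"dz":8.1,"spin":-0.178},{"dx":0,"dy":-24.6,"dz":8.1,"spin":-0.178}]'
python3 - <<'E'
from h import *
o,w=snap("p"); go(o,(458.5,12,60),125.5)
cv2.imwrite("pics/p_c.png",crop(w["frame"],160,110,340,260,4))
E
```

```text
time: 22.08
tool_pos: [457.3, 11.8, 151.0]
tcp_rot: [-0.336, 1.57, -2.858]
contact_force: [0.1, -0.4, -2.2]
grip_width: 57.8
{'d': [9.1, 0.06, -0.12], 'jaw': np.float64(-54.5), 'tiltx': [-0.001, -0.0, -1.0], 'q6': 0.81, 'spin': np.float64(0.0), 'alt': np.float64(-3.141)}
```

View pics/p_c.png

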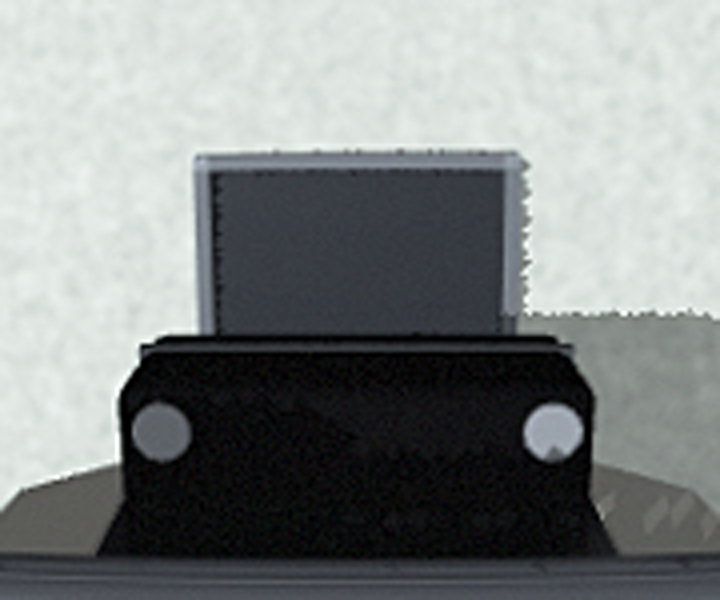

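Run:
```python
from h import *
w=load("wrist_p.npz");o=load("obs_p.npz")
b=wcast(w,o,np.array([[196,156],[522,154]])/4+[159.6,109.6],6);d=b[1]-b[0];L=np.linalg.norm(d);print(b,L,np.degrees(np.arctan2(d[1],d[0])))
R=toolR(o);n=R[:,2];c=b.mean(0)+42*n;print(c)
go(o,(c[0],c[1],50),125.5)
```

```text
[[468.72424718  69.65092137   6.        ]
 [517.52539853   2.16817824   6.        ]] 83.27948722369328 -54.12686645996294
[458.94192063  11.50610943   6.03596359]
{'d': [10.1, 0.13, -0.13], 'jaw': np.float64(-54.5), 'tiltx': [-0.001, -0.0, -1.0], 'q6': 0.81, 'spin': np.float64(0.0), 'alt': np.float64(-3.141)}
```

```bash
python3 -m crank '[{"dx":1,"dy":0.1,"dz":-0.12,"spin":0},{"dx":3,"dy":0.1,"dz":-0.12,"spin":0},{"dx":6,"dy":0.1,"dz":-0.12,"spin":0},{"dx":9,"dy":0.1,"dz":-0.12,"spin":0},{"dx":11.5,"dy":0.1,"dz":-0.12,"spin":0},{"dx":12.8,"dy":0.1,"dz":-0.12,"spin":0},{"dx":13.2,"dy":0.1,"dz":-0.12,"spin":0},{"dx":13.2,"dy":0.1,"dz":-0.12,"spin":0},{"dx":13.2,"dy":0.1,"dz":-0.12,"spin":0},{"dx":13.2,"dy":0.1,"dz":-0.12,"spin":0}]'
python3 - <<'E'
from h import *
o,s=snap("q",("scene",)); go(o,(458.8,11.7,8.7),125.5)
cv2.imwrite("pics/q_c.png",crop(s["frame"],210,150,310,250,6))
E
```

```text
time: 22.97
tool_pos: [459.8, 11.6, 20.6]
tcp_rot: [2.33, 1.569, -0.193]
contact_force: [0.9, -0.3, -2.9]
grip_width: 57.8
{'d': [1.19, -0.06, 0.08], 'jaw': np.float64(-54.5), 'tiltx': [0.002, -0.0, -1.0], 'q6': 0.81, 'spin': np.float64(-0.0), 'alt': np.float64(3.141)}
```

View pics/q_c.png

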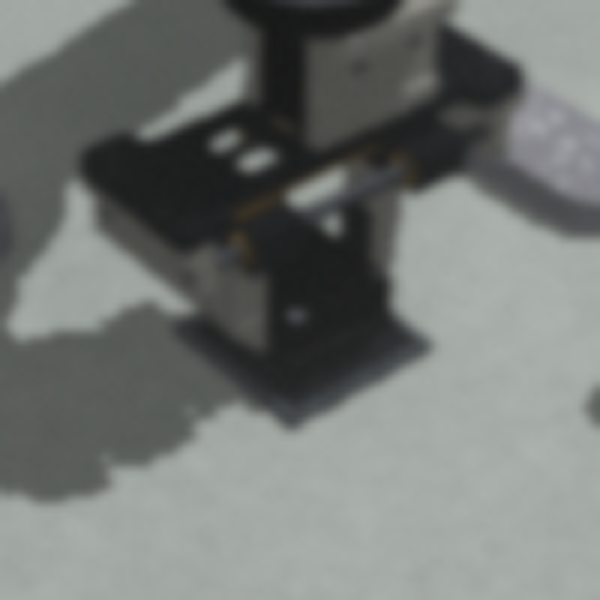

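```bash
python3 -m crank '[{"dx":0.2,"dy":0,"dz":0,"spin":0},{"dx":0.4,"dy":0,"dz":0,"spin":0},{"dx":0.6,"dy":0,"dz":0,"spin":0},{"dx":0.7,"dy":0,"dz":0,"spin":0},{"dx":0.7,"dy":0,"dz":0,"spin":0},{"dx":0.7,"dy":0,"dz":0,"spin":0}]'
python3 -m crank '[{"dx":0.07,"dy":0,"dz":0,"spin":0},{"dx":0.15,"dy":0,"dz":0,"spin":0},{"dx":0.15,"dy":0,"dz":0,"spin":0}]'
```

```text
time: 23.52
tool_pos: [458.6, 12.1, 12.6]
tcp_rot: [-0.366, 1.571, -2.887]
contact_force: [-0.0, -0.6, -2.5]
grip_width: 58.0
time: 23.77
tool_pos: [458.6, 12.1, 11.1]
tcp_rot: [-0.174, 1.571, -2.696]
contact_force: [0.8, -0.2, -1.8]
grip_width: 58.0
```

```bash
python3 -m crank '[{"dx":0.07,"dy":0,"dz":0,"spin":0},{"dx":0.15,"dy":0,"dz":0,"spin":0},{"dx":0.15,"dy":0,"dz":0,"spin":0}]'
python3 -m crank '[{"dx":0.05,"dy":0,"dz":0,"spin":0},{"dx":0.1,"dy":0,"dz":0,"spin":0},{"dx":0.1,"dy":0,"dz":0,"spin":0}]'
```

```text
time: 24.02
tool_pos: [458.6, 12.1, 9.6]
tcp_rot: [-0.312, 1.571, -2.834]
contact_force: [-0.4, -0.2, -2.1]
grip_width: 58.1
time: 24.27
tool_pos: [458.7, 12.0, 8.7]
tcp_rot: [1.841, 1.571, -0.68]
contact_force: [-0.1, -1.1, -2.9]
grip_width: 57.8
```

```bash
python3 -m crank '[{"dx":0.05,"dy":0,"dz":0,"spin":0},{"dx":0.1,"dy":0,"dz":0,"spin":0},{"dx":0.1,"dy":0,"dz":0,"spin":0}]'
```

```text
time: 24.52
tool_pos: [458.7, 12.1, 8.6]
tcp_rot: [2.222, 1.57, -0.299]
contact_force: [-3.2, 0.2, 10.2]
grip_width: 57.6
```

```bash
python3 -m crank '[{"dx":-0.1,"dy":0,"dz":0,"spin":0},{"dx":-0.1,"dy":0,"dz":0,"spin":0},{"dx":-0.1,"dy":0,"dz":0,"spin":0},{"dx":-0.1,"dy":0,"dz":0,"spin":0},{"dx":-0.1,"dy":0,"dz":0,"spin":0},{"dx":-0.1,"dy":0,"dz":0,"spin":0}]' 100
python3 -m crank '[{"dx":-0.3,"dy":0,"dz":0,"spin":0},{"dx":-1,"dy":0,"dz":0,"spin":0},{"dx":-3,"dy":0,"dz":0,"spin":0},{"dx":-6,"dy":0,"dz":0,"spin":0},{"dx":-9,"dy":0,"dz":0,"spin":0},{"dx":-12,"dy":0,"dz":0,"spin":0},{"dx":-14,"dy":0,"dz":0,"spin":0},{"dx":-14,"dy":0,"dz":0,"spin":0}]'
python3 - <<'E'
from h import *
o,w=snap("r"); go(o,(629.5,-182.6,150),121)
cv2.imwrite("pics/r_c.png",crop(w["frame"],160,110,340,260,4))
E
```

```text
time: 25.02
tool_pos: [458.7, 12.0, 8.6]
tcp_rot: [0.023, 1.571, -2.499]
contact_force: [0.5, 0.3, -0.3]
grip_width: 90.2
time: 25.68
tool_pos: [461.1, 11.8, 153.4]
tcp_rot: [2.377, 1.562, -0.144]
contact_force: [1.4, -0.2, 0.0]
grip_width: 91.9
{'d': [0.52, 25.6, -2.41], 'jaw': np.float64(-54.5), 'tiltx': [0.009, -0.001, -1.0], 'q6': 0.81, 'spin': np.float64(0.079), 'alt': np.float64(-3.063)}
```

View pics/r_c.png

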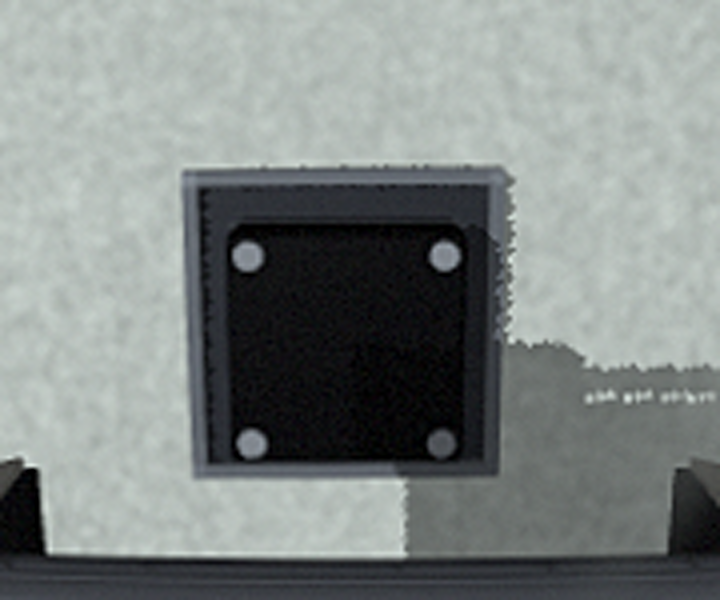

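The block is in its tray, square with the walls. Now for the bracket.

```bash
python3 -m crank '[{"dx":-0.3,"dy":1,"dz":-0.1,"spin":0},{"dx":-0.8,"dy":4,"dz":-0.4,"spin":0},{"dx":-1.5,"dy":8,"dz":-0.8,"spin":0.04},{"dx":-2,"dy":12,"dz":-1.1,"spin":0.079},{"dx":-2,"dy":16,"dz":-1.5,"spin":0.079},{"dx":-2,"dy":20,"dz":-1.9,"spin":0.079},{"dx":-2,"dy":23.5,"dz":-2.2,"spin":0.079},{"dx":-2,"dy":25.1,"dz":-2.4,"spin":0.079},{"dx":-2,"dy":25.6,"dz":-2.4,"spin":0.079},{"dx":-2,"dy":25.6,"dz":-2.4,"spin":0.079},{"dx":-2,"dy":25.6,"dz":-2.4,"spin":0.079}]'
python3 - <<'E'
from h import *
o,w=snap("s"); cv2.imwrite("pics/s_c.png",crop(w["frame"],190,110,310,250,4))
E
```

```text
time: 26.65
tool_pos: [626.0, -181.9, 167.3]
tcp_rot: [-0.992, 1.568, 2.69]
contact_force: [-0.3, 0.2, 0.2]
grip_width: 91.3
```

View pics/s_c.png

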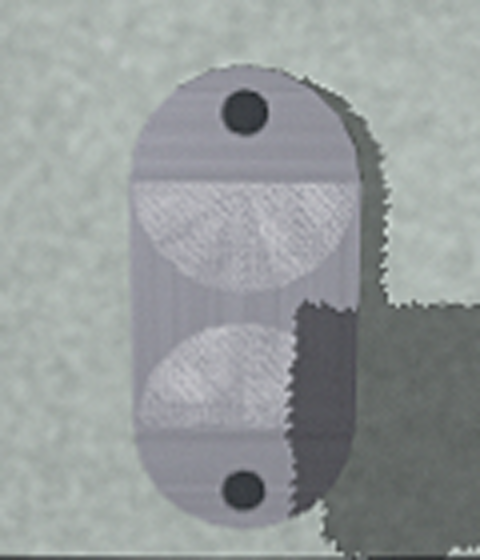

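Run:
```python
from h import *
w=load("wrist_s.npz");o=load("obs_s.npz")
b=wcast(w,o,np.array([[245,112],[244,490],[131,290],[357,290]])/4+[189.6,109.6],20);m=b[:2].mean(0);d=b[0]-b[1];print(m,b[2:].mean(0),np.linalg.norm(b[2]-b[3]),np.degrees(np.arctan2(d[1],d[0])))
go(o,(m[0],m[1],7),np.degrees(np.arctan2(d[1],d[0]))+90)
```

```text
[ 629.45417832 -182.48909141   20.        ] [ 633.38427931 -179.9689689    20.        ] 59.16599220238609 30.895887971007934
{'d': [16.03, 0.27, -0.29], 'jaw': np.float64(-59.0), 'tiltx': [-0.003, 0.001, -1.0], 'q6': 0.63, 'spin': np.float64(0.001), 'alt': np.float64(-3.14)}
```

```bash
python3 -m crank '[{"dx":1,"dy":0.1,"dz":-0.15,"spin":0},{"dx":4,"dy":0.1,"dz":-0.15,"spin":0},{"dx":7,"dy":0.1,"dz":-0.15,"spin":0},{"dx":10,"dy":0.1,"dz":-0.15,"spin":0},{"dx":13,"dy":0.1,"dz":-0.15,"spin":0},{"dx":14.7,"dy":0.1,"dz":-0.15,"spin":0},{"dx":15.2,"dy":0.1,"dz":-0.15,"spin":0},{"dx":15.2,"dy":0.1,"dz":-0.15,"spin":0},{"dx":15.2,"dy":0.1,"dz":-0.15,"spin":0},{"dx":15.2,"dy":0.1,"dz":-0.15,"spin":0},{"dx":15.2,"dy":0.1,"dz":-0.15,"spin":0}]'
python3 - <<'E'
from h import *
from plant import sensors
go(sensors.get_obs(),(629.5,-182.5,7),120.9)
E
```

```text
time: 27.62
tool_pos: [629.8, -182.7, 18.6]
tcp_rot: [2.181, 1.567, -0.419]
contact_force: [0.2, -0.1, 0.4]
grip_width: 91.8
{'d': [1.16, -0.04, 0.01], 'jaw': np.float64(-59.0), 'tiltx': [0.003, -0.001, -1.0], 'q6': 0.63, 'spin': np.float64(0.002), 'alt': np.float64(-3.14)}
```

```bash
python3 -m crank '[{"dx":0.3,"dy":0,"dz":0,"spin":0},{"dx":0.6,"dy":0,"dz":0,"spin":0},{"dx":0.9,"dy":0,"dz":0,"spin":0},{"dx":0.9,"dy":0,"dz":0,"spin":0},{"dx":0.9,"dy":0,"dz":0,"spin":0}]'
python3 - <<'E'
from h import *
from plant import sensors
go(sensors.get_obs(),(629.5,-182.5,7),120.9)
E
```

```text
time: 28.03
tool_pos: [628.5, -182.4, 7.3]
tcp_rot: [-0.838, 1.57, 2.845]
contact_force: [1.0, 0.1, -0.3]
grip_width: 91.7
{'d': [0.03, 0.06, -0.08], 'jaw': np.float64(-59.0), 'tiltx': [-0.001, 0.0, -1.0], 'q6': 0.63, 'spin': np.float64(0.001), 'alt': np.float64(-3.14)}
```

```bash
python3 -m crank '[{"dx":0,"dy":0.05,"dz":-0.05,"spin":0},{"dx":0,"dy":0.05,"dz":-0.05,"spin":0},{"dx":0,"dy":0.05,"dz":-0.05,"spin":0},{"dx":0,"dy":0.05,"dz":-0.05,"spin":0},{"dx":0,"dy":0.05,"dz":-0.05,"spin":0},{"dx":0,"dy":0.05,"dz":-0.05,"spin":0},{"dx":0,"dy":0.05,"dz":-0.05,"spin":0},{"dx":0,"dy":0.05,"dz":-0.05,"spin":0},{"dx":0,"dy":0.05,"dz":-0.05,"spin":0}]' 0
python3 -m crank '[{"dx":-0.2,"dy":0,"dz":0,"spin":0},{"dx":-0.6,"dy":0,"dz":0,"spin":0},{"dx":-1.5,"dy":0,"dz":0,"spin":0},{"dx":-3,"dy":0,"dz":0,"spin":0},{"dx":-6,"dy":0,"dz":0,"spin":0},{"dx":-9,"dy":0,"dz":0,"spin":0},{"dx":-12,"dy":0,"dz":0,"spin":0},{"dx":-14,"dy":0,"dz":0,"spin":0},{"dx":-14,"dy":0,"dz":0,"spin":0},{"dx":-14,"dy":0,"dz":0,"spin":0}]'
python3 - <<'E'
from h import *
o,w=snap("t");print(o["moment"]); go(o,(468.5,314.5,150),37.8);go(o,(468.5,314.5,150),127.8)
E
```

```text
time: 28.78
tool_pos: [629.4, -182.6, 7.8]
tcp_rot: [-0.659, 1.571, 3.023]
contact_force: [-1.3, 0.6, 1.3]
grip_width: 60.0
time: 29.62
tool_pos: [629.8, -182.8, 148.8]
tcp_rot: [2.162, 1.568, -0.439]
contact_force: [-0.3, 0.5, -4.9]
grip_width: 59.6
[-0.00844048  0.03023573  0.02150882]
{'d': [-0.21, -50.93, -11.78], 'jaw': np.float64(-59.0), 'tiltx': [0.002, -0.001, -1.0], 'q6': 0.63, 'spin': np.float64(1.452), 'alt': np.float64(-1.69)}
{'d': [-0.21, -50.93, -11.78], 'jaw': np.float64(-59.0), 'tiltx': [0.002, -0.001, -1.0], 'q6': 0.63, 'spin': np.float64(-0.119), 'alt': np.float64(3.023)}
```

View pics/wrist_t.png

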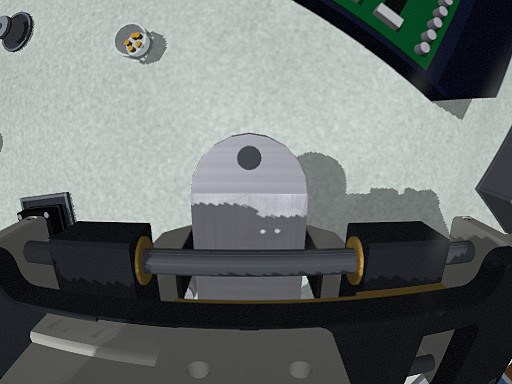

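```bash
python3 -m crank '[{"dx":0,"dy":-1,"dz":-0.2,"spin":0},{"dx":0,"dy":-3,"dz":-0.7,"spin":0},{"dx":0,"dy":-6,"dz":-1.4,"spin":-0.03},{"dx":0,"dy":-9.5,"dz":-2.2,"spin":-0.06},{"dx":0,"dy":-13,"dz":-3,"spin":-0.09},{"dx":0,"dy":-17,"dz":-3.9,"spin":-0.119},{"dx":0,"dy":-21,"dz":-4.9,"spin":-0.119},{"dx":0,"dy":-25,"dz":-5.8,"spin":-0.119},{"dx":0,"dy":-29,"dz":-6.7,"spin":-0.119},{"dx":0,"dy":-33,"dz":-7.6,"spin":-0.119},{"dx":0,"dy":-37,"dz":-8.6,"spin":-0.119},{"dx":0,"dy":-41,"dz":-9.5,"spin":-0.119},{"dx":0,"dy":-45,"dz":-10.4,"spin":-0.119},{"dx":0,"dy":-48.3,"dz":-11.2,"spin":-0.119},{"dx":0,"dy":-50.2,"dz":-11.6,"spin":-0.119},{"dx":0,"dy":-50.9,"dz":-11.8,"spin":-0.119},{"dx":0,"dy":-50.9,"dz":-11.8,"spin":-0.119},{"dx":0,"dy":-50.9,"dz":-11.8,"spin":-0.119},{"dx":0,"dy":-50.9,"dz":-11.8,"spin":-0.119}]'
python3 - <<'E'
from h import *
o,w=snap("u"); go(o,(468.5,314.5,60),127.8)
cv2.imwrite("pics/u_c.png",crop(w["frame"],150,90,350,240,4))
E
```

```text
time: 31.25
tool_pos: [468.6, 313.2, 147.0]
tcp_rot: [0.153, 1.569, -2.33]
contact_force: [0.4, 0.2, -3.5]
grip_width: 59.8
{'d': [8.7, -0.11, -0.09], 'jaw': np.float64(-52.3), 'tiltx': [-0.001, -0.001, -1.0], 'q6': 1.37, 'spin': np.float64(-0.001), 'alt': np.float64(3.141)}
```

View pics/u_c.png

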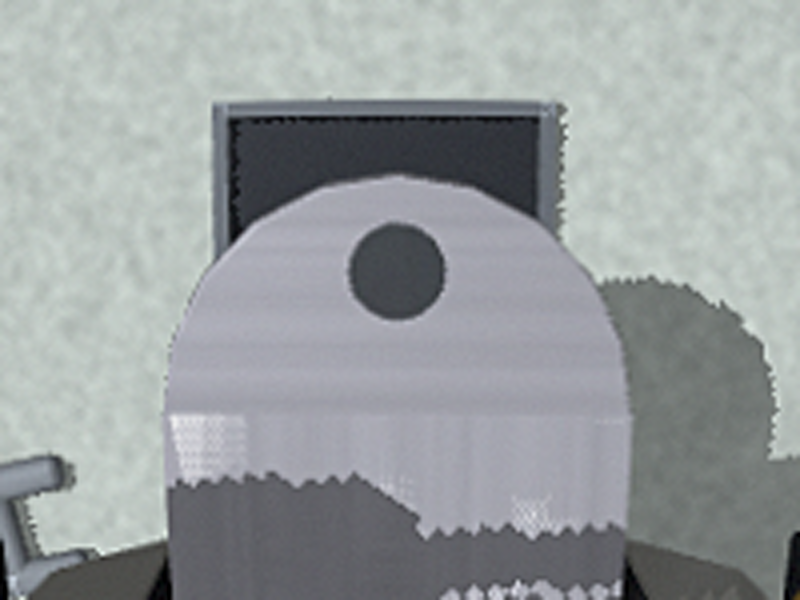

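Run:
```python
from h import *
w=load("wrist_u.npz");o=load("obs_u.npz")
b=wcast(w,o,np.array([[213,103],[558,102]])/4+[149.6,89.6],6);d=b[1]-b[0];L=np.linalg.norm(d);print(b,L,np.degrees(np.arctan2(d[1],d[0])))
R=toolR(o);c=b.mean(0)+76*R[:,2];print(c)
h=wcast(w,o,np.array([[397,271]])/4+[149.6,89.6],o["tool_pos"][2]+12.5)[0];print("hole in tool",R.T@(h-o["tool_pos"]))
go(o,(c[0],c[1],20),127.8)
```

```text
[[501.78307726 395.88439616   6.        ]
 [554.52609843 327.8639347    6.        ]] 86.07327958674472 -52.21002359635276
[468.05364483 315.3568303    6.11908352]
hole in tool [-12.57955873   0.6898337  -50.87125038]
{'d': [12.7, -0.21, -0.11], 'jaw': np.float64(-52.3), 'tiltx': [-0.001, -0.001, -1.0], 'q6': 1.37, 'spin': np.float64(-0.001), 'alt': np.float64(3.141)}
```

```bash
python3 - <<'E'
from h import *
t=load("top0.npz");o=load("obs_u.npz");R=toolR(o)
p=cast(t,[(103,258),(107,263),(97,253)],4); print(p, (p-[468.2,315,4])@R[:,1:])
E
python3 -m crank '[{"dx":1,"dy":-0.17,"dz":-0.08,"spin":0},{"dx":3,"dy":-0.17,"dz":-0.08,"spin":0},{"dx":6,"dy":-0.17,"dz":-0.08,"spin":0},{"dx":9,"dy":-0.17,"dz":-0.08,"spin":0},{"dx":11.3,"dy":-0.17,"dz":-0.08,"spin":0},{"dx":12.4,"dy":-0.17,"dz":-0.08,"spin":0},{"dx":12.7,"dy":-0.17,"dz":-0.08,"spin":0},{"dx":12.7,"dy":-0.17,"dz":-0.08,"spin":0},{"dx":12.7,"dy":-0.17,"dz":-0.08,"spin":0},{"dx":12.7,"dy":-0.17,"dz":-0.08,"spin":0}]'
python3 - <<'E'
from h import *
o,s=snap("v",("scene",)); go(o,(468.2,315,9.5),127.8)
cv2.imwrite("pics/v_c.png",crop(s["frame"],310,140,430,240,6))
E
```

```text
[[387.57601658 367.636267     4.        ]
 [375.11008078 357.45981188   4.        ]
 [400.18272072 382.76333993   4.        ]] [[-90.97251753  31.54050738]
 [-90.55499108  47.62729778]
 [-95.21884517  12.31227148]]
time: 32.13
tool_pos: [469.3, 316.8, 22.3]
tcp_rot: [2.918, 1.568, 0.436]
contact_force: [-0.3, -0.1, -4.0]
grip_width: 59.8
{'d': [1.28, 0.07, 0.2], 'jaw': np.float64(-52.2), 'tiltx': [0.003, 0.001, -1.0], 'q6': 1.37, 'spin': np.float64(-0.0), 'alt': np.float64(3.141)}
```

View pics/v_c.png

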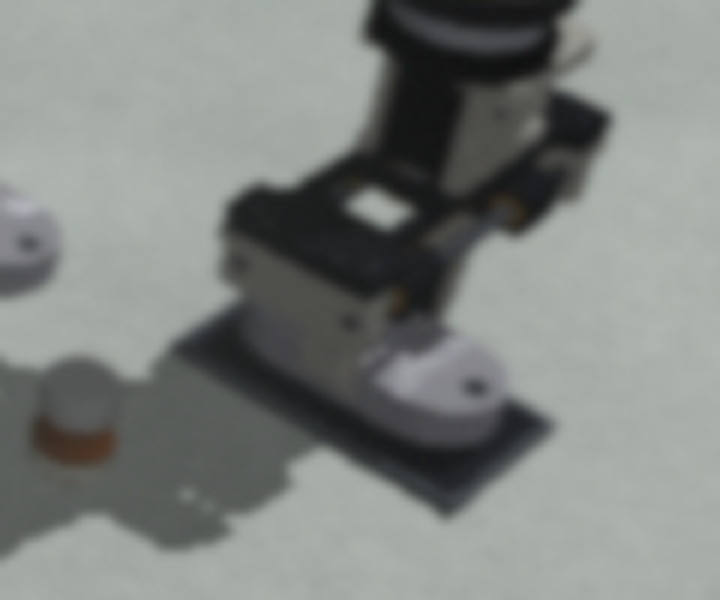

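```bash
python3 -m crank '[{"dx":0.2,"dy":0.03,"dz":0.1,"spin":0},{"dx":0.4,"dy":0.03,"dz":0.1,"spin":0},{"dx":0.6,"dy":0.03,"dz":0.1,"spin":0},{"dx":0.8,"dy":0.03,"dz":0.1,"spin":0},{"dx":0.8,"dy":0.03,"dz":0.1,"spin":0},{"dx":0.8,"dy":0.03,"dz":0.1,"spin":0}]'
python3 -m crank '[{"dx":0.07,"dy":0,"dz":0,"spin":0},{"dx":0.13,"dy":0,"dz":0,"spin":0},{"dx":0.13,"dy":0,"dz":0,"spin":0}]'
```

```text
time: 32.68
tool_pos: [467.4, 315.4, 12.4]
tcp_rot: [0.016, 1.57, -2.465]
contact_force: [-0.5, -0.2, -3.9]
grip_width: 59.6
time: 32.93
tool_pos: [467.5, 315.4, 11.3]
tcp_rot: [0.397, 1.571, -2.085]
contact_force: [-0.4, -0.2, -2.4]
grip_width: 59.9
```

```bash
python3 -m crank '[{"dx":0.07,"dy":0,"dz":0,"spin":0},{"dx":0.13,"dy":0,"dz":0,"spin":0},{"dx":0.13,"dy":0,"dz":0,"spin":0}]'
python3 -m crank '[{"dx":0.04,"dy":0,"dz":0,"spin":0},{"dx":0.07,"dy":0,"dz":0,"spin":0},{"dx":0.07,"dy":0,"dz":0,"spin":0}]'
```

```text
time: 33.18
tool_pos: [467.5, 315.4, 10.0]
tcp_rot: [0.346, 1.571, -2.136]
contact_force: [-0.1, -1.0, -3.2]
grip_width: 59.5
time: 33.43
tool_pos: [467.5, 315.5, 9.7]
tcp_rot: [2.573, 1.571, 0.091]
contact_force: [-1.4, -1.0, 1.5]
grip_width: 59.7
```

Contact: the force went from -3 to +1.5 N. I'll release and lift.

```bash
python3 -m crank '[{"dx":0,"dy":0,"dz":0,"spin":0},{"dx":0,"dy":0,"dz":0,"spin":0},{"dx":0,"dy":0,"dz":0,"spin":0},{"dx":0,"dy":0,"dz":0,"spin":0},{"dx":0,"dy":0,"dz":0,"spin":0},{"dx":0,"dy":0,"dz":0,"spin":0}]' 95
python3 -m crank '[{"dx":-0.3,"dy":0,"dz":0,"spin":0},{"dx":-1,"dy":0,"dz":0,"spin":0},{"dx":-3,"dy":0,"dz":0,"spin":0},{"dx":-6,"dy":0,"dz":0,"spin":0},{"dx":-10,"dy":0,"dz":0,"spin":0},{"dx":-14,"dy":0,"dz":0,"spin":0},{"dx":-18,"dy":0,"dz":0,"spin":0},{"dx":-20,"dy":0,"dz":0,"spin":0},{"dx":-20,"dy":0,"dz":0,"spin":0},{"dx":-20,"dy":0,"dz":0,"spin":0}]'
python3 - <<'E'
from h import *
o,w,s,t=snap("w",("wrist","scene","top"))
cv2.imwrite("pics/w1.png",np.hstack([crop(w["frame"],150,60,350,260,2),crop(s["frame"],300,150,400,250,4)]))
E
```

```text
time: 33.93
tool_pos: [467.6, 315.5, 9.4]
tcp_rot: [2.411, 1.571, -0.07]
contact_force: [-0.4, -0.1, -0.7]
grip_width: 86.8
time: 34.77
tool_pos: [467.9, 315.7, 211.2]
tcp_rot: [2.921, 1.567, 0.439]
contact_force: [0.3, 0.3, -0.1]
grip_width: 87.2
```

View pics/w1.png

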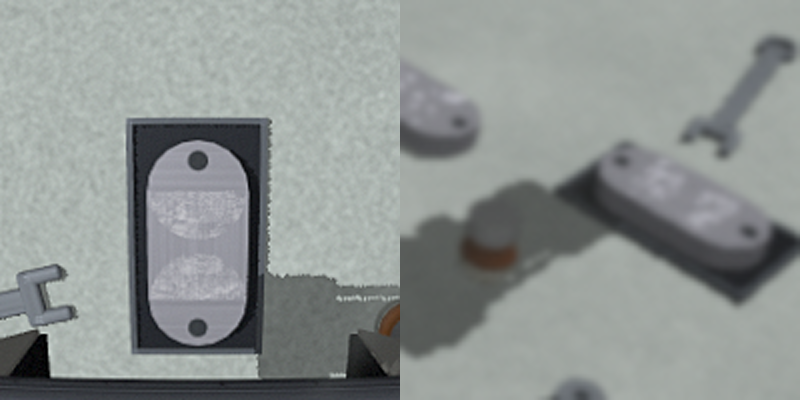

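View pics/top_w.png

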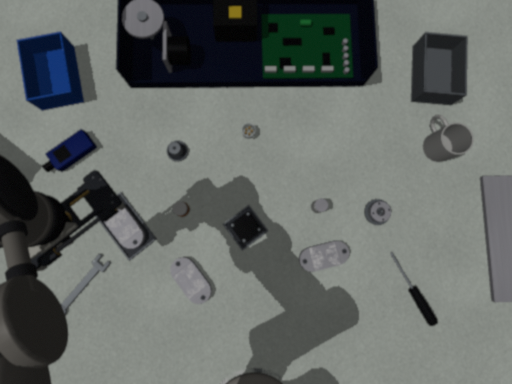

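View pics/scene_w.png

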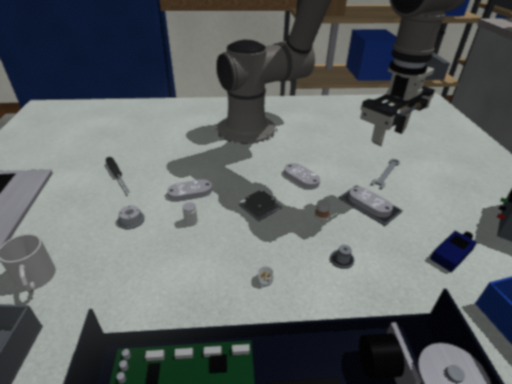

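```bash
python3 -c "
from plant import bot;print(bot.close_job())"
```

```text
the job is handed in; nothing more can be done
None
```

The job is handed in: all four parts are in their places, moved in the order asked. The roller is in the round dish, the pulley is over the post and on its disc, the gear block is in the square tray, and the bracket is in the long tray. The arm's clock read about 35 s, against the 107 s limit.

- **Set-down:** each part was lowered slowly until the wrist felt contact, with readings between 1.5 and 10 N, and then released. I saw no drops.
- **Final views:** the wrist, scene and top pictures show every part upright and flat in its place. The grease jar and screw cup are at the same pixels as at the start, and the gripper is open about 200 mm above the table, touching nothing.
- **What disagreed:** the cameras differed by 2–4 mm on positions, and the measured tool position lagged the commanded one by up to about 3 mm just after moves. I corrected for both by looking again with the wrist camera before lowering.
- **Refused call:** one early move call was refused because its rows lacked keys; nothing moved.

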